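# Slide a coated glass panel out of the film-drawing bed and lay it on the drying rack

## Task

The coating on the glass panel in the film-drawing bed has cured: rack it. It lies flush between the bed's rails, held by a spring plunger, so press on it just firmly enough to drag it and slide it out over the bed's open end until well over a third of its length sticks out, still lying level on the bed; then pick it up by its long edges and lay it flat on the two rods of the drying rack's empty bay, squarely and between the upturned ends. Don't press hard on the glass, don't drop or tip it, and leave the finished panel and everything else where it is.

Things in the scene. Friction and masses are not known exactly. Their poses are not given: they have to be found in the camera images.
- panel: the panel to move: clear glass, white cured film (touchable) mid-way on its upper face; 150 (its x) x 64 (y) x 6 mm, 0.10-0.19 kg. Origin: centre of its underside, z up. Starts flat in the bed, upper face flush with the rails and the back stop (gaps of 3 mm at most), front edge about 5 mm inside the open end: its edges cannot be reached there. Stays on the bed with up to 70 mm sticking out.
- bed: film-drawing bed, fixed, grey, 232 x 104 mm. Origin 50 mm below the seat, under the panel's start; x from the open front end to the rear, z up. Levelling feet put the flat seat 42 to 50 mm above the worktop. Seat from x = -80 mm (open end, free space in front) to the back stop at 76 to 87 mm. Stop and side rails (33.5 to 52 mm off the middle) are 6 mm high. Applicator at 95 to 126 mm, 48 mm high.
- bed_edge (a point): middle of the bed's open front edge at seat height, axes as the bed's: the panel is slid along -x. A spring plunger in the left rail, 25 mm behind this edge, pushes the panel against the right rail; that holds it with 1 to 2 N, so closed fingertips must press on it with 10 to 20 N to drag it along (less slips, and friction varies; over 40 N harms the glass)
- rack: two-bay drying rack, fixed, 176 (its x) x 214 (its y) mm. Origin: on the worktop under its centre. Each bay: two 8 mm round rods along x, 32 mm between centres, tops 50 mm up; bay centres at y = +65 mm (empty) and -65 mm (finished panel). End bars rise 9 mm above the rods, inner faces at x = -81 and 81 mm. A panel overhangs the rods by 12 mm a side, with open space there.
- rack_bay (a point): centre of the empty bay at the height of the rods' tops (50 mm above the worktop), axes as the rack's; a racked panel's origin belongs here, its x along the rack's x, either way round
- finished_panel: an identical panel that already lies in the rack's other bay; bystander, origin at the centre of its underside
- marker: black-capped white marker, 130 mm, lying between the stations; bystander, origin at its underside's centre
- spatula: small steel spatula with a black handle, 125 mm, lying on the near side between the stations; bystander
- lens_tissue: yellow booklet, 68 x 100 x 8 mm; bystander at the left
- petri_dish: glass dish, 64 mm across, 14 mm high; bystander at the left
- drop_bottle: brown dropping bottle, 42 mm across, 116 mm high; bystander at the back

How it is judged:
By the outcome, as a careful person would: the job done as asked, in the order asked, and still so for the second after the job is handed in, with the robot touching nothing.
It also fails if it takes over 66 s, if anything falls off the work surface, if the arm or the gripper's body presses on something with over 40 N, if the wrist force passes 120 N, or if a joint passes its speed limit or range.

## Robot

A 7-joint arm with a two-finger parallel gripper is mounted at the origin on a cart in front of the work surface, level with it; the furniture and walls round the work are solid. World frame = base frame: x ahead of the robot, y to its left, z up, the work surface at z = 0. Lengths are in m, angles in rad, forces in N, time in s.
With the tool pointing down it reaches from about 0.425 to 0.875 m from the base axis. Payload 4.7 kg.
Tool frame: the origin (TCP) lies at the very end of the fingers, on their centre line; the grasp point (between the pads) lies 19 mm behind it; x points along the fingers, z is the direction in which the jaws open and shut, and the axes are right-handed (so a half turn about x gives the same grasp; the last joint's range is limited). The gripper opens to 87 mm and grips with 3 to 60 N. Pads are 19 mm wide; open, the fingers measure 117 mm over their backs; the gripper's body (75 mm by 190 mm) begins 51 mm behind the grasp point.
Start: joints at [0.014, 0.321, -0.07, 1.45, 0.023, 1.371, -0.057], TCP at [0.65, -0, 0.201] pointing down, gripper open.
Joint ranges: [-2.86, 2.86], [-0.3, 2.09], [-1.38, 1.24], [0.06, 2.45], [-1.56, 4.7], [0.09, 2.05], [-2.69, 2.69]. Speed limits (rad/s): [2.57, 2.57, 3.14, 3.14, 3.14, 3.14, 3.14].

## Interface

Orientations are given as a rotation vector (axis times angle).
In Python, from bench import * gives the robot as it stands.
- The arm moves only by the shell command python3 -m handwheel 'ROWS' [OPENING] [FORCE]. ROWS is JSON, a list of rows, each an object with "xyz": the shift along the world's x, y, z in cm, a list of three; "angular": the turn, a rotation vector about the world's x, y, z in degrees, a list of three. A call has 1 to 5 rows; each row shifts and turns the pose as measured when the row begins; what a row does not reach is not made up. A row lasts 1/12 s, in which the tool goes at most 41.7 mm and 7.16 degrees, less where a joint would pass 70% of its speed; a pose out of reach is approached as far as the arm can. A call with a gripper value outside its range is refused whole. OPENING is the finger opening in cm, from 0 to 8.7, set as the call begins (- or left out, the last holds). The fingers move at their own pace and stop on an object; FORCE is the grip in N (left out, the last holds). Time passes only in rows, so rows that do not move let the fingers close. It gives the time, the measured TCP pose, the force and the opening at its end, in the units of the state.
- get_state(): the state, without advancing time (a new reading comes with each control period).
- get_image(name): name is "scene" or "side" or "wrist"; returns a dict with "pixels" (480x640x3 uint8, blue, green, red), "K" (3x3 intrinsics, pixels), "dist" ([k1, k2, p1, p2, k3] as OpenCV has them; the pictures are not rectified), "cam_to_world" (4x4, takes a point from camera to world coordinates). Camera axes: x right, y down, z forward; pixel columns grow to the right and rows downward; lengths in m; the calibration is good to about 2 mm. A picture is of the moment at which its call begins. There is no depth.
- close_job(): hands the job in, once; it reports no verdict.
The state is a dict: "time": time; "joint_positions": joint angles; "qd": joint speeds; "joint_torque": joint torques, N m; "position": TCP position; "tool_rot": TCP orientation; "ft_force": force on the tool from outside, world axes, zero at the start; "torque": the same for the moment, N m; "grip_width": opening from 0.0 (shut) to 1.0 (fully open).
Only numpy, scipy, OpenCV 4.12 (cv2) and the standard library are available. Lean on these libraries where they do the work, as an engineer would, in place of code of your own. Each camera call takes 0.05 s, during which the arm holds its last target.

## Working session

There is one attempt and no reset: what is moved stays moved. The work goes in short steps, Python scripts to look and compute and a shell command to move; the robot and the scene stay as the last step left them, time stands still between calls to the robot, and variables do not carry over. Pictures are saved under pics/ and viewed, and the job is handed in when it is done.

```bash
mkdir -p pics; ls
python3 - <<'E'
from bench import *
import cv2
s=get_state(); print(s)
for n in ("scene","side","wrist"):
    im=get_image(n); cv2.imwrite(f"pics/{n}0.png",im["pixels"]); print(n,im["K"],im["dist"],im["cam_to_world"])
E
```

```text
pics
{'time': 0.0, 'joint_positions': array([ 0.01408041,  0.32178714, -0.07007811,  1.45168696,  0.02258078,
        1.37081179, -0.0569083 ]), 'qd': array([ 4.43228407e-04, -1.45485098e-03,  8.53837280e-05,  4.61477130e-04,
       -1.39132330e-04, -2.44162876e-04,  3.77623483e-04]), 'joint_torque': array([-2.58547143e-04, -4.91284704e+01, -4.03903294e-01, -3.12526345e+01,
       -6.40594075e-02,  4.37659642e-02,  1.61017233e-04]), 'position': array([ 6.49393434e-01, -3.69438639e-05,  1.99778794e-01]), 'tool_rot': array([-9.09901661e-05,  1.57270108e+00, -4.07117489e-05]), 'ft_force': array([0.30006941, 0.36446507, 0.4198981 ]), 'torque': array([-0.01899832,  0.05246663,  0.02319811]), 'grip_width': 1.0064917717158544}
scene [[541.2224499    0.         316.80310229]
 [  0.         541.2224499  237.3226445 ]
 [  0.           0.           1.        ]] [-0.10657233  0.          0.          0.          0.        ] [[ 0.8180126  -0.27776529  0.50368823 -0.17547727]
 [-0.57514641 -0.4069696   0.70963536 -0.99473541]
 [ 0.00787373 -0.87018514 -0.49266197  0.81766483]
 [ 0.          0.     
[... 187 characters left out ...]
         0.         0.        ] [[ 0.94041462 -0.23187917  0.24870142  0.31371486]
 [-0.33998185 -0.65351139  0.67626563 -0.73998771]
 [ 0.00571729 -0.72052405 -0.69340637  0.89576753]
 [ 0.          0.          0.          1.        ]]
wrist [[365.60189494   0.         320.50179539]
 [  0.         365.60189494 243.44905201]
 [  0.           0.           1.        ]] [-0.01726777  0.          0.          0.          0.        ] [[ 9.99998504e-01 -3.75368441e-04 -1.68880412e-03  6.49376219e-01]
 [-8.40665687e-04 -9.58611101e-01 -2.84717492e-01  7.81630765e-02]
 [-1.51203242e-03  2.84718486e-01 -9.58609982e-01  3.84121038e-01]
 [ 0.00000000e+00  0.00000000e+00  0.00000000e+00  1.00000000e+00]]
```

View pics/scene0.png

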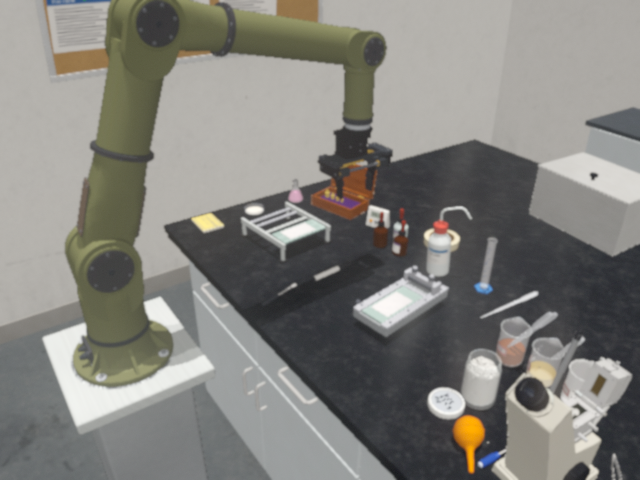

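View pics/side0.png

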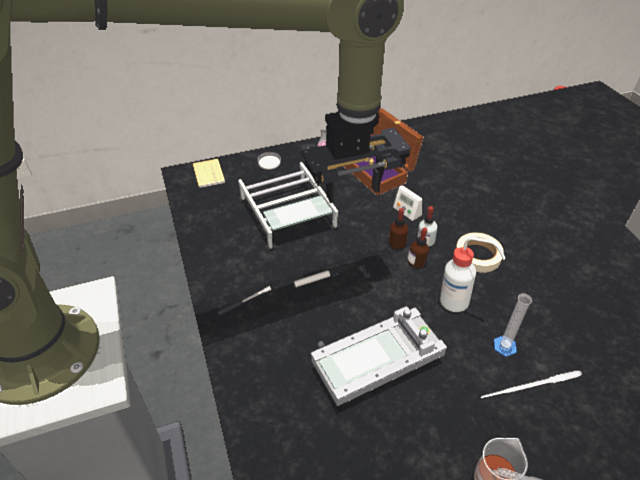

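View pics/wrist0.png

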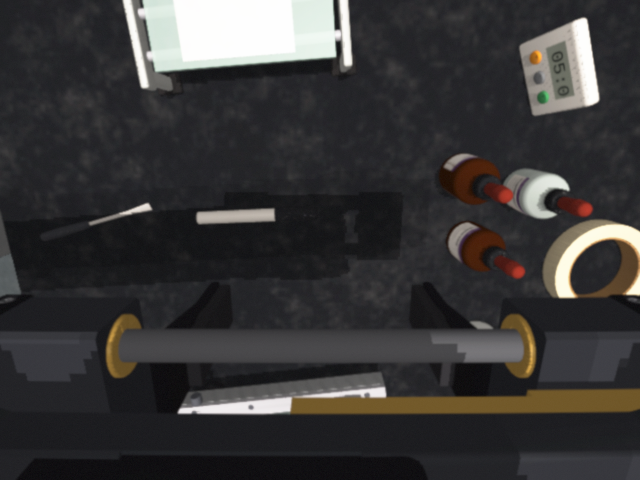

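Run:
```python
import cv2
im=cv2.imread("pics/side0.png")
cv2.imwrite("pics/side0_bed.png",cv2.resize(im[295:415,300:460],None,fx=5,fy=5,interpolation=cv2.INTER_CUBIC))
cv2.imwrite("pics/side0_rack.png",cv2.resize(im[150:260,220:360],None,fx=5,fy=5,interpolation=cv2.INTER_CUBIC))
```

```text
(no output)
```

View pics/side0_bed.png

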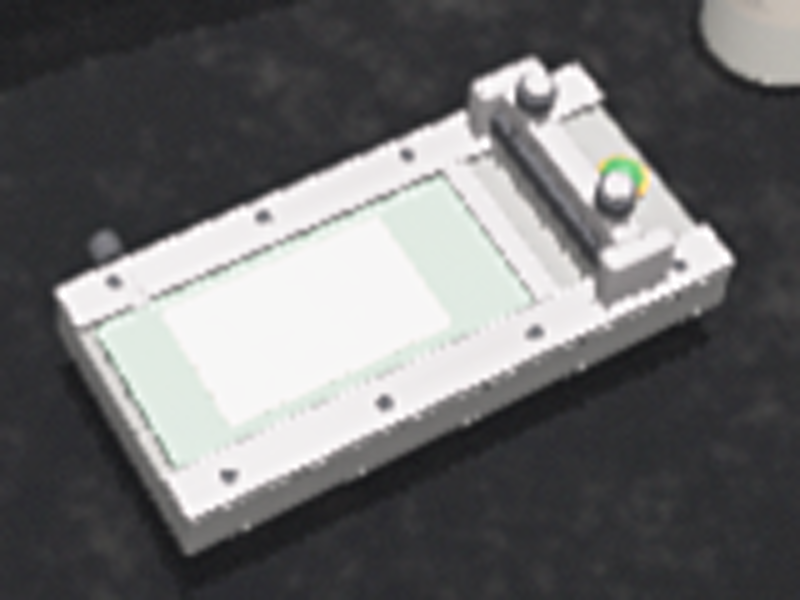

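View pics/side0_rack.png

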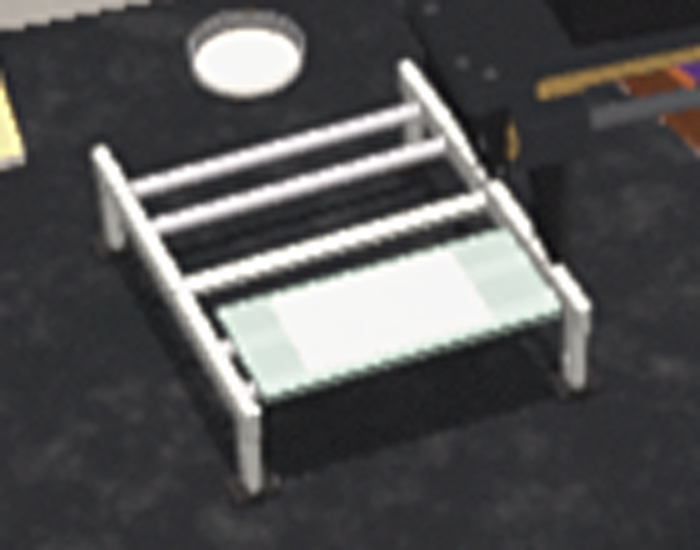

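```bash
cat > h.py <<'E'
import numpy as np, cv2
def ray(im,px):
    u=cv2.undistortPoints(np.array(px,float).reshape(-1,1,2),im["K"],im["dist"]).reshape(-1,2)
    d=np.c_[u,np.ones(len(u))]@im["cam_to_world"][:3,:3].T
    return im["cam_to_world"][:3,3],d
def onz(im,px,z):
    o,d=ray(im,px); t=(z-o[2])/d[:,2]; return o+d*t[:,None]
def tri(im1,p1,im2,p2):
    o1,d1=ray(im1,p1);o2,d2=ray(im2,p2);out=[];res=[]
    for a,b in zip(d1,d2):
        A=np.c_[a,-b];t=np.linalg.lstsq(A,o2-o1,rcond=None)[0]
        q1=o1+a*t[0];q2=o2+b*t[1];out.append((q1+q2)/2);res.append(np.linalg.norm(q1-q2))
    return np.array(out),np.array(res)
def proj(im,P):
    T=np.linalg.inv(im["cam_to_world"]);r,_=cv2.Rodrigues(T[:3,:3])
    return cv2.projectPoints(np.array(P,float),r,T[:3,3],im["K"],np.array(im["dist"]))[0].reshape(-1,2)
E
python3 - <<'E'
from bench import *
from h import *
np.set_printoptions(precision=4,suppress=True)
s=get_image("side")
c=np.array([(97,333),(447,175),(533,302),(178,466)])/5+[300,295]
P=onz(s,c,.052);print(P, P.mean(0))
ed=lambda P:(np.linalg.norm(P[1]-P[0]),np.linalg.norm(P[2]-P[3]),np.degrees(np.arctan2(*(P[1]-P[0])[1::-1])),np.degrees(np.arctan2(*(P[2]-P[3])[1::-1])))
print(ed(P))
c=np.array([(218,308),(505,225),(563,310),(265,398)])/5+[220,150]
P=onz(s,c,.056);print(P,P.mean(0),ed(P))
E
```

```text
[[ 0.4972 -0.2365  0.052 ]
 [ 0.6474 -0.216   0.052 ]
 [ 0.6531 -0.2781  0.052 ]
 [ 0.5058 -0.2964  0.052 ]] [ 0.5759 -0.2567  0.052 ]
(np.float64(0.1516062579085808), np.float64(0.14839363928625462), np.float64(7.7694084517664965), np.float64(7.084128513872907))
[[0.5099 0.1905 0.056 ]
 [0.6588 0.2027 0.056 ]
 [0.6635 0.1346 0.056 ]
 [0.5136 0.1236 0.056 ]] [0.5865 0.1629 0.056 ] (np.float64(0.14945223951883693), np.float64(0.150239971958878), np.float64(4.665724951440636), np.float64(4.189699556486006))
```

```bash
R='{"xyz":[-1.2,-2.0,0],"angular":[0,0,7.1]}'; true
python3 -m handwheel '[{"xyz":[-1.2,-2.0,0],"angular":[0,0,7]},{"xyz":[-1.2,-2.0,0],"angular":[0,0,7]},{"xyz":[-1.2,-2.0,0],"angular":[0,0,7]},{"xyz":[-1.2,-2.0,0],"angular":[0,0,7]},{"xyz":[-1.2,-2.0,0],"angular":[0,0,7]}]'
python3 -m handwheel '[{"xyz":[-1.2,-2.0,0],"angular":[0,0,7]},{"xyz":[-1.2,-2.0,0],"angular":[0,0,7]},{"xyz":[-1.2,-2.0,0],"angular":[0,0,7]},{"xyz":[-1.2,-2.0,0],"angular":[0,0,7]},{"xyz":[-1.2,-2.0,0],"angular":[0,0,7]}]'
```

```text
time: 0.62
position: [0.5884, -0.0942, 0.1975]
tool_rot: [-0.489, 1.518, 0.496]
ft_force: [0.2, -0.2, -0.2]
grip_width: 1.003
time: 1.03
position: [0.5241, -0.1984, 0.1965]
tool_rot: [-0.97, 1.349, 0.976]
ft_force: [-0.0, 0.1, -1.5]
grip_width: 1.0
```

```bash
python3 -m handwheel '[{"xyz":[-1,-1.8,0.2],"angular":[0,0,7]},{"xyz":[-1,-1.8,0.2],"angular":[0,0,7]},{"xyz":[-1,-1.8,0],"angular":[0,0,7]},{"xyz":[0,-1,0],"angular":[0,0,7]},{"xyz":[0,0,0],"angular":[0,0,0]}]'
python3 - <<'E'
from bench import *
import cv2,numpy as np
from scipy.spatial.transform import Rotation as R
np.set_printoptions(precision=4,suppress=True)
s=get_state();print(s["position"]);print(R.from_rotvec(s["tool_rot"]).as_matrix(),s["joint_positions"])
for n in ("wrist","side","scene"):
    cv2.imwrite(f"pics/{n}1.png",get_image(n)["pixels"])
E
```

```text
time: 1.45
position: [0.4872, -0.2717, 0.2001]
tool_rot: [-1.339, 1.131, 1.344]
ft_force: [-1.1, -0.3, -0.1]
grip_width: 1.002
[ 0.4872 -0.2717  0.2001]
[[-0.0091 -0.9842 -0.1768]
 [-0.0068 -0.1767  0.9842]
 [-0.9999  0.0101 -0.0051]] [ 0.4876  0.1314 -0.0368  1.681   0.0153  1.3344  2.196 ]
```

View pics/wrist1.png

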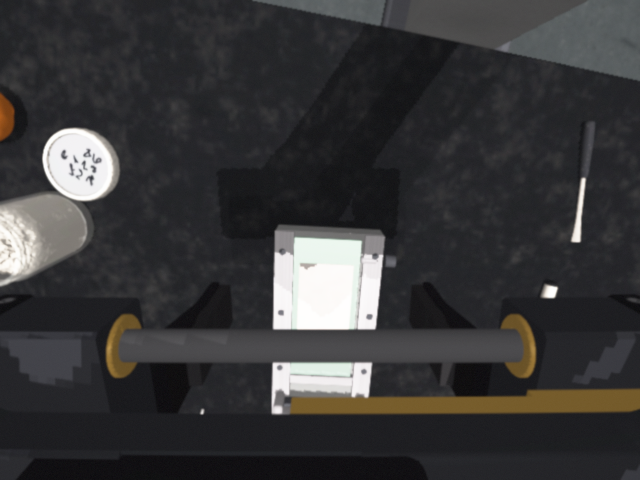

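View pics/side1.png

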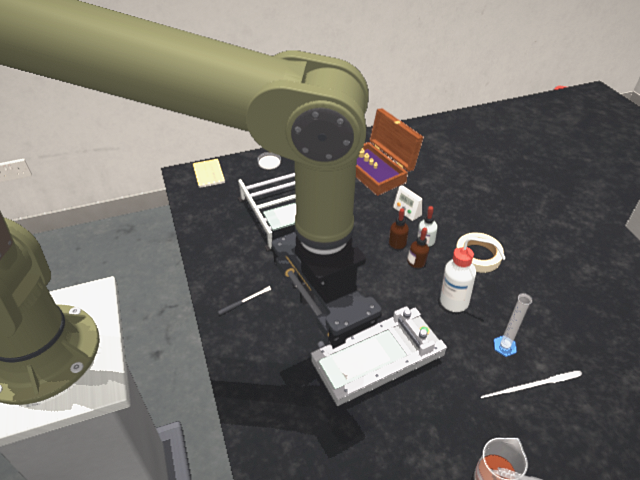

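Run:
```python
import cv2
im=cv2.imread("pics/wrist1.png")
cv2.imwrite("pics/wrist1_bed.png",cv2.resize(im[215:415,245:415],None,fx=3,fy=3,interpolation=cv2.INTER_CUBIC))
```

```text
(no output)
```

View pics/wrist1_bed.png

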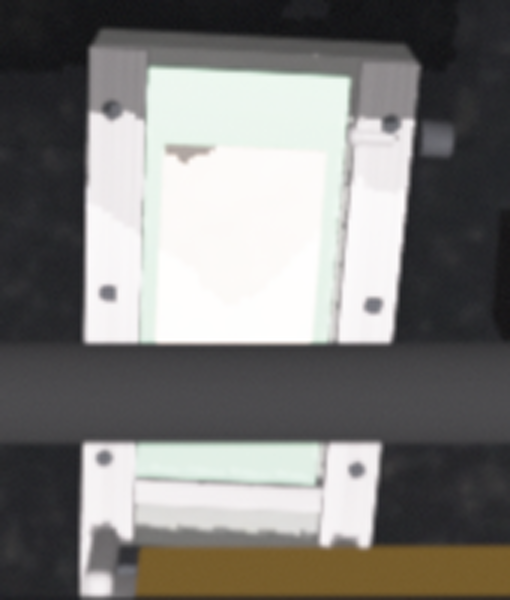

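Run:
```python
from bench import *
from h import *
np.set_printoptions(precision=4,suppress=True)
w=get_image("wrist");s=get_image("side")
ed=lambda P:(np.linalg.norm(P[1]-P[0]),np.linalg.norm(P[2]-P[3]),np.degrees(np.arctan2(*(P[1]-P[0])[1::-1])),np.degrees(np.arctan2(*(P[2]-P[3])[1::-1])))
cw=np.array([(351,77),(319,484),(135,480),(148,67)])/3+[245,215]
cs=np.array([(319.4,361.6),(389.4,330),(406.6,355.4),(335.6,388.2)])
P,r=tri(w,cw,s,cs);print(P,r,P.mean(0),ed(P))
for z in(.048,.052,.056):
  a=onz(w,cw,z);b=onz(s,cs,z);print(z,a.mean(0),ed(a),b.mean(0),ed(b))
# rail outer front corners & rail screws
cw=np.array([(90,55),(418,62)])/3+[245,215]
print(onz(w,cw,.052))
```

```text
[[ 0.5022 -0.2238  0.031 ]
 [ 0.6548 -0.2052  0.0367]
 [ 0.6579 -0.2728  0.0452]
 [ 0.5082 -0.291   0.0416]] [0.0009 0.0029 0.0044 0.    ] [ 0.5808 -0.2482  0.0386] (np.float64(0.15378016968621877), np.float64(0.15082358698883838), np.float64(6.9694967259781), np.float64(6.9252571688914895))
0.048 [ 0.5779 -0.249   0.048 ] (np.float64(0.15129418023705593), np.float64(0.15306344034233127), np.float64(7.501556032367997), np.float64(7.110935207590339)) [ 0.5771 -0.2545  0.048 ] (np.float64(0.15232496893927155), np.float64(0.14909712044139078), np.float64(7.769408451766423), np.float64(7.084128513872917))
0.052 [ 0.5759 -0.2493  0.052 ] (np.float64(0.1494982203876974), np.float64(0.15124647823031354), np.float64(7.5015560323679935), np.float64(7.11093520759034)) [ 0.5759 -0.2567  0.052 ] (np.float64(0.1516062579085808), np.float64(0.14839363928625462), np.float64(7.7694084517664965), np.float64(7.084128513872907))
0.056 [ 0.574  -0.2497  0.056 ] (np.float64(0.14770226053833876), np.float64(0.14942951611829583), np.float64(7.5015560323679935), np.float64(7.110935207590342)) [ 0.5746 -0.259   0.056 ] (np.float64(0.15088754687788994), np.float64(0.14769015813111858), np.float64(7.769408451766489), np.float64(7.084128513872934))
[[ 0.5046 -0.3092  0.052 ]
 [ 0.4889 -0.2074  0.052 ]]
```

Run:
```python
import cv2
im=cv2.imread("pics/scene1.png")
cv2.imwrite("pics/scene1_bed.png",cv2.resize(im[260:340,345:455],None,fx=7,fy=7,interpolation=cv2.INTER_CUBIC))
im=cv2.imread("pics/side1.png")
cv2.imwrite("pics/side1_bed.png",cv2.resize(im[295:415,300:460],None,fx=5,fy=5,interpolation=cv2.INTER_CUBIC))
```

```text
(no output)
```

View pics/scene1_bed.png

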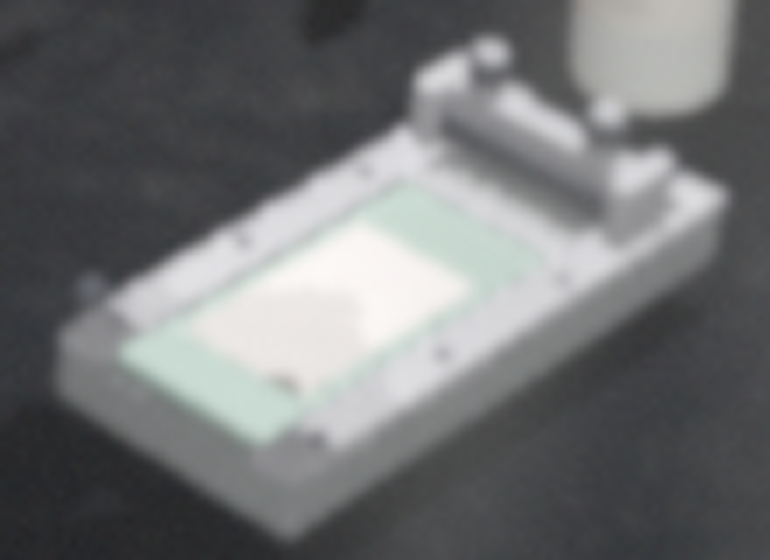

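View pics/side1_bed.png

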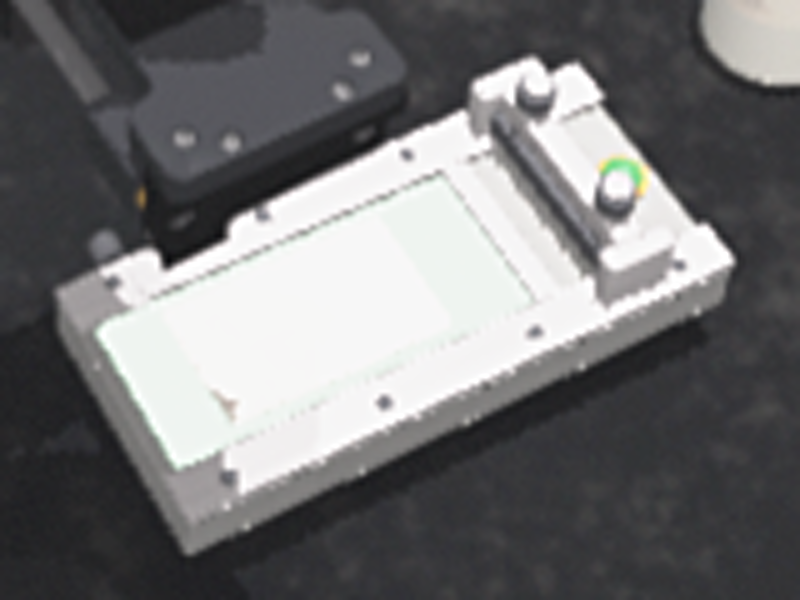

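Run:
```python
from bench import *
from h import *
np.set_printoptions(precision=4,suppress=True)
w=get_image("wrist");s=get_image("side");c=get_image("scene")
cw=np.array([(351,77),(319,484),(135,480),(148,67)])/3+[245,215]
cs=np.array([(319.4,361.6),(389.4,330),(406.6,355.4),(335.6,388.2)])
cc=np.array([(120,352),(405,182),(545,263),(265,445)])/7+[345,260]
for z in(.048,.052,.056):
  print(z,*[onz(i,p,z).mean(0)[:2] for i,p in((w,cw),(s,cs),(c,cc))])
P,r=tri(c,cc,s,cs);print(P.mean(0),r);P,r=tri(c,cc,w,cw);print(P.mean(0),r)
# bed base bottom corner on table: front -y bottom
print(onz(s,np.array([(190,553)])/5+[300,295],0.0),onz(c,np.array([(290,543)])/7+[345,260],0.0))
# TCP projected
print(proj(w,[get_state()["position"]]))
```

```text
0.048 [ 0.5783 -0.248 ] [ 0.5771 -0.2545] [ 0.5768 -0.2521]
0.052 [ 0.5764 -0.2484] [ 0.5759 -0.2567] [ 0.5729 -0.2559]
0.056 [ 0.5744 -0.2487] [ 0.5746 -0.259 ] [ 0.569  -0.2598]
[ 0.5768 -0.2536  0.0484] [0.003  0.0038 0.0019 0.0003]
[ 0.5807 -0.2478  0.044 ] [0.0029 0.0003 0.0031 0.0024]
[[ 0.5093 -0.3031  0.    ]] [[ 0.5222 -0.295   0.    ]]
[[319.8428 285.2929]]
```

```bash
python3 -m handwheel '[{"xyz":[2.5,0.5,-1.5],"angular":[0.4,-0.5,-1.5]},{"xyz":[2.5,0.5,-2],"angular":[0,0,-1.5]},{"xyz":[2.5,0.5,-2],"angular":[0,0,0]},{"xyz":[2.5,0.5,-2],"angular":[0,0,0]},{"xyz":[1.5,0.3,-2],"angular":[0,0,0]}]' 0 20
python3 -m handwheel '[{"xyz":[0,0,-1],"angular":[0,0,0]},{"xyz":[0,0,0],"angular":[0,0,0]},{"xyz":[0,0,0],"angular":[0,0,0]}]'
python3 - <<'E'
from bench import *
import cv2,numpy as np
from scipy.spatial.transform import Rotation as R
np.set_printoptions(precision=4,suppress=True)
s=get_state();print(s["position"],s["ft_force"],s["grip_width"]);print(R.from_rotvec(s["tool_rot"]).as_matrix())
for n in ("wrist","side"):
    cv2.imwrite(f"pics/{n}2.png",get_image(n)["pixels"])
im=cv2.imread("pics/side2.png")
cv2.imwrite("pics/side2_bed.png",cv2.resize(im[295:415,300:460],None,fx=5,fy=5,interpolation=cv2.INTER_CUBIC))
E
```

```text
time: 2.27
position: [0.6099, -0.2457, 0.1096]
tool_rot: [-1.305, 1.147, 1.283]
ft_force: [0.9, 0.4, 0.6]
grip_width: 0.71
time: 2.52
position: [0.6102, -0.24, 0.0927]
tool_rot: [-1.301, 1.145, 1.296]
ft_force: [-0.4, -0.2, 0.9]
grip_width: 0.477
[ 0.6102 -0.24    0.0927] [-0.4167 -0.1542  0.9358] 0.47747055625045703
[[ 0.0044 -0.9925 -0.1224]
 [ 0.0004 -0.1224  0.9925]
 [-1.     -0.0044 -0.0002]]
```

View pics/wrist2.png

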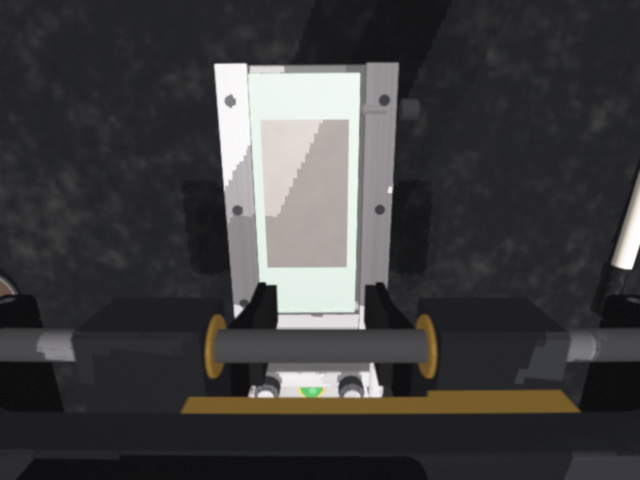

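View pics/side2_bed.png

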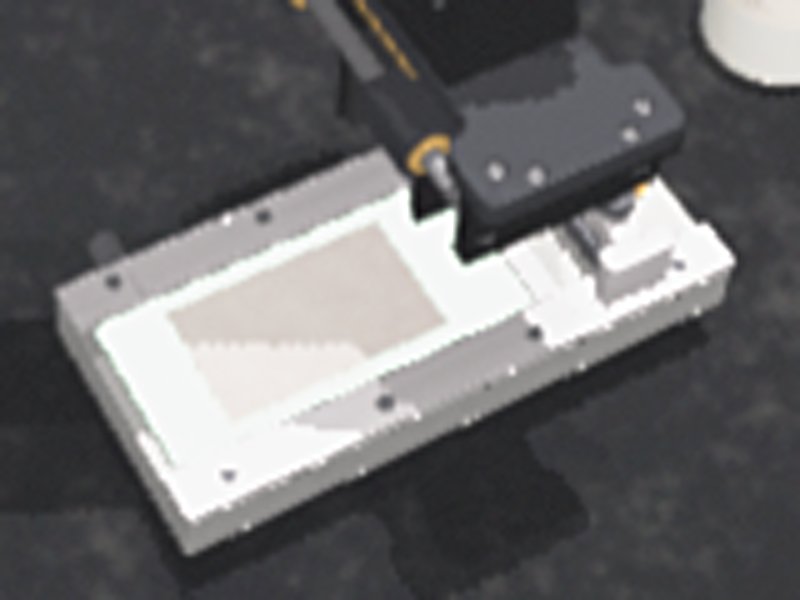

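Run:
```python
from bench import *
from h import *
np.set_printoptions(precision=4,suppress=True)
w=get_image("wrist")
cw=np.array([(360,73),(356,313),(259,313),(251,73)],float)
ed=lambda P:(np.linalg.norm(P[1]-P[0]),np.linalg.norm(P[2]-P[3]),np.linalg.norm(P[1]-P[2]),np.linalg.norm(P[3]-P[0]),np.degrees(np.arctan2(*(P[1]-P[0])[1::-1])),np.degrees(np.arctan2(*(P[2]-P[3])[1::-1])))
for z in(.044,.048,.052,.056):
  a=onz(w,cw,z);print(z,a.mean(0),ed(a))
s=get_state();print(s["position"],s["ft_force"],s["joint_positions"])
```

```text
0.044 [ 0.5761 -0.2543  0.044 ] (np.float64(0.15613835962014855), np.float64(0.15624764246940379), np.float64(0.06882916482974065), np.float64(0.06401223530217662), np.float64(7.6497353409354165), np.float64(5.882786763651544))
0.048 [ 0.5753 -0.2543  0.048 ] (np.float64(0.1534651619803315), np.float64(0.15357257383097114), np.float64(0.0676507615121891), np.float64(0.06291630117845784), np.float64(7.6497353409354165), np.float64(5.882786763651536))
0.052 [ 0.5745 -0.2542  0.052 ] (np.float64(0.15079196434051445), np.float64(0.15089750519253836), np.float64(0.06647235819463754), np.float64(0.06182036705473908), np.float64(7.649735340935427), np.float64(5.882786763651554))
0.056 [ 0.5737 -0.2541  0.056 ] (np.float64(0.14811876670069746), np.float64(0.14822243655410558), np.float64(0.06529395487708599), np.float64(0.06072443293102031), np.float64(7.649735340935415), np.float64(5.882786763651529))
[ 0.6104 -0.2415  0.0945] [-0.5053 -1.1195 -0.0434] [ 0.3929  0.3954 -0.0713  1.5684  0.0286  1.1719  2.0082]
```

```bash
python3 -m handwheel '[{"xyz":[-1,-1.0,-1.0],"angular":[0,0,0]},{"xyz":[0,0,-0.8],"angular":[0,0,0]},{"xyz":[0,0,0],"angular":[0,0,0]},{"xyz":[0,0,0],"angular":[0,0,0]},{"xyz":[0,0,0],"angular":[0,0,0]}]'
python3 - <<'E'
from bench import *
print(get_state()["position"],get_state()["ft_force"])
E
```

```text
time: 3.08
position: [0.5983, -0.2568, 0.0794]
tool_rot: [-1.304, 1.148, 1.282]
ft_force: [0.5, 0.0, -0.5]
grip_width: 0.028
[ 0.59827064 -0.25681265  0.07941621] [ 0.54184234  0.03557116 -0.50393035]
```

```bash
python3 -m handwheel '[{"xyz":[0,0,-0.8],"angular":[0,0,0]},{"xyz":[0,0,-0.6],"angular":[0,0,0]},{"xyz":[0,0,-0.3],"angular":[0,0,0]},{"xyz":[0,0,0],"angular":[0,0,0]}]'
python3 -m handwheel '[{"xyz":[0,0,-0.2],"angular":[0,0,0]},{"xyz":[0,0,-0.2],"angular":[0,0,0]}]'
```

```text
time: 3.42
position: [0.5987, -0.2569, 0.0615]
tool_rot: [-1.305, 1.147, 1.281]
ft_force: [-0.1, -0.2, 0.2]
grip_width: 0.007
time: 3.58
position: [0.5989, -0.2565, 0.0569]
tool_rot: [-1.305, 1.147, 1.282]
ft_force: [-0.3, -0.0, 0.7]
grip_width: 0.006
```

```bash
python3 -m handwheel '[{"xyz":[0,0,-0.15],"angular":[0,0,0]}]'
python3 -m handwheel '[{"xyz":[0,0,-0.15],"angular":[0,0,0]}]'
python3 -m handwheel '[{"xyz":[0,0,-0.1],"angular":[0,0,0]}]'
```

```text
time: 3.67
position: [0.599, -0.2563, 0.0551]
tool_rot: [-1.305, 1.147, 1.282]
ft_force: [0.1, -0.2, 0.2]
grip_width: 0.005
time: 3.75
position: [0.5991, -0.2561, 0.0534]
tool_rot: [-1.305, 1.147, 1.282]
ft_force: [1.2, -0.5, -0.0]
grip_width: 0.006
time: 3.83
position: [0.5991, -0.2561, 0.0522]
tool_rot: [-1.305, 1.147, 1.282]
ft_force: [-0.0, 0.3, -0.4]
grip_width: 0.007
```

```bash
for i in 1 2; do :; done
python3 -m handwheel '[{"xyz":[0,0,-0.1],"angular":[0,0,0]}]'
python3 -m handwheel '[{"xyz":[0,0,-0.1],"angular":[0,0,0]}]'
```

```text
time: 3.92
position: [0.5993, -0.256, 0.0512]
tool_rot: [-1.305, 1.146, 1.282]
ft_force: [-0.0, 0.1, -0.1]
grip_width: 0.004
time: 4.0
position: [0.5993, -0.256, 0.0501]
tool_rot: [-1.305, 1.146, 1.282]
ft_force: [-0.8, -0.6, 0.5]
grip_width: 0.003
```

```bash
python3 -m handwheel '[{"xyz":[0,0,-0.1],"angular":[0,0,0]}]'
python3 -m handwheel '[{"xyz":[0,0,-0.1],"angular":[0,0,0]}]'
```

```text
time: 4.08
position: [0.5994, -0.2561, 0.0491]
tool_rot: [-1.306, 1.146, 1.282]
ft_force: [0.1, 0.5, 0.3]
grip_width: 0.007
time: 4.17
position: [0.5994, -0.2561, 0.0481]
tool_rot: [-1.306, 1.146, 1.282]
ft_force: [1.0, -0.8, -0.8]
grip_width: 0.006
```

```bash
python3 -m handwheel '[{"xyz":[0,0,-0.05],"angular":[0,0,0]}]'
python3 -m handwheel '[{"xyz":[0,0,-0.05],"angular":[0,0,0]}]'
```

```text
time: 4.25
position: [0.5994, -0.2562, 0.0475]
tool_rot: [-1.306, 1.146, 1.282]
ft_force: [-0.4, -0.1, -0.9]
grip_width: 0.008
time: 4.33
position: [0.5994, -0.2562, 0.0469]
tool_rot: [-1.306, 1.146, 1.282]
ft_force: [0.0, 0.1, 0.4]
grip_width: 0.005
```

```bash
python3 - <<'E'
from bench import *
import cv2
w=get_image("wrist")["pixels"];s=get_image("side")["pixels"]
cv2.imwrite("pics/w3.png",w);cv2.imwrite("pics/s3.png",cv2.resize(s[295:415,300:460],None,fx=5,fy=5,interpolation=cv2.INTER_CUBIC))
E
python3 -m handwheel '[{"xyz":[0,0,-0.05],"angular":[0,0,0]}]'
```

```text
time: 4.52
position: [0.5994, -0.2562, 0.0465]
tool_rot: [-1.306, 1.146, 1.282]
ft_force: [0.2, 0.1, 0.3]
grip_width: 0.003
```

View pics/w3.png

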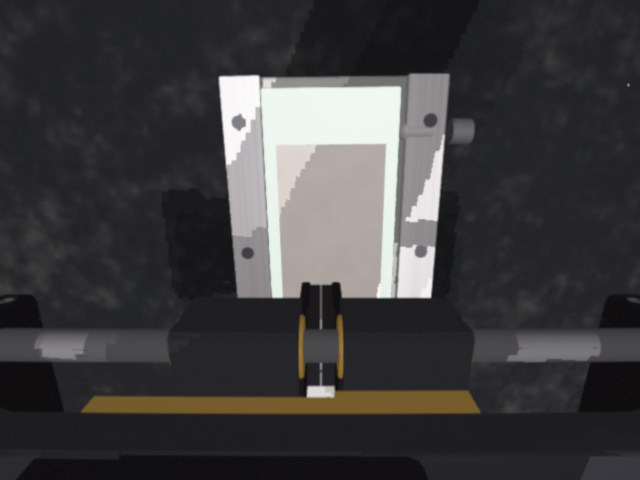

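View pics/s3.png

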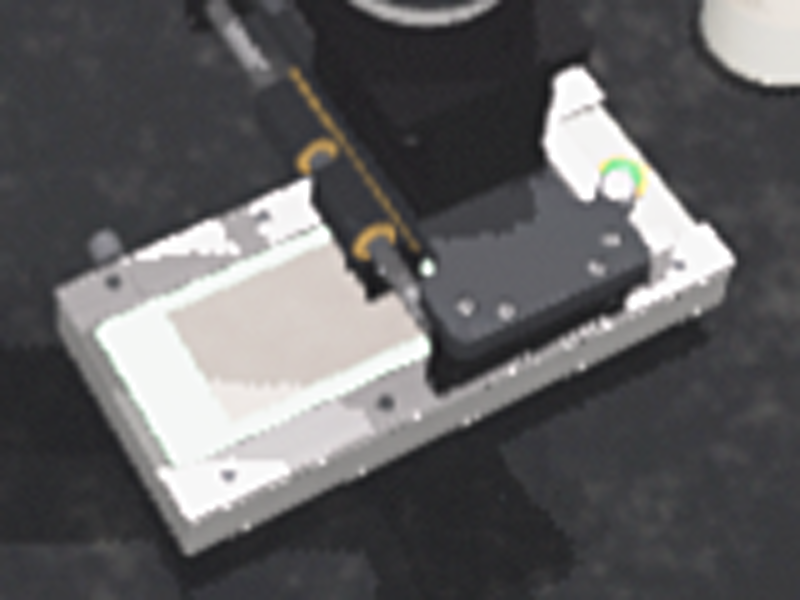

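```bash
python3 -m handwheel '[{"xyz":[0,0,-0.07],"angular":[0,0,0]}]'
python3 -m handwheel '[{"xyz":[0,0,-0.07],"angular":[0,0,0]}]'
```

```text
time: 4.6
position: [0.5995, -0.2562, 0.0459]
tool_rot: [-1.306, 1.146, 1.282]
ft_force: [-0.2, -0.7, 0.5]
grip_width: 0.005
time: 4.68
position: [0.5995, -0.2562, 0.0452]
tool_rot: [-1.306, 1.146, 1.281]
ft_force: [0.5, 0.1, -0.1]
grip_width: 0.006
```

```bash
python3 -m handwheel '[{"xyz":[0,0,-0.07],"angular":[0,0,0]}]'
python3 -m handwheel '[{"xyz":[0,0,-0.07],"angular":[0,0,0]}]'
python3 -c "
from bench import *
for i in range(3): print(get_state()['position'])"
```

```text
time: 4.77
position: [0.5996, -0.2562, 0.0444]
tool_rot: [-1.306, 1.146, 1.281]
ft_force: [-0.8, -0.6, -0.0]
grip_width: 0.007
time: 4.85
position: [0.5995, -0.2563, 0.0437]
tool_rot: [-1.306, 1.146, 1.281]
ft_force: [0.0, 0.1, -0.7]
grip_width: 0.007
[ 0.59954002 -0.25627463  0.04366181]
[ 0.59954002 -0.25627463  0.04366181]
[ 0.59954002 -0.25627463  0.04366181]
```

Run:
```python
from bench import *
import cv2
s=get_image("side")["pixels"];w=get_image("wrist")["pixels"];c=get_image("scene")["pixels"]
cv2.imwrite("pics/s4.png",cv2.resize(s[315:385,340:420],None,fx=8,fy=8,interpolation=cv2.INTER_CUBIC))
cv2.imwrite("pics/w4.png",cv2.resize(w[240:400,240:400],None,fx=4,fy=3.7,interpolation=cv2.INTER_CUBIC))
cv2.imwrite("pics/c4.png",cv2.resize(c[240:340,345:455],None,fx=6,fy=6,interpolation=cv2.INTER_CUBIC))
```

```text
(no output)
```

View pics/s4.png

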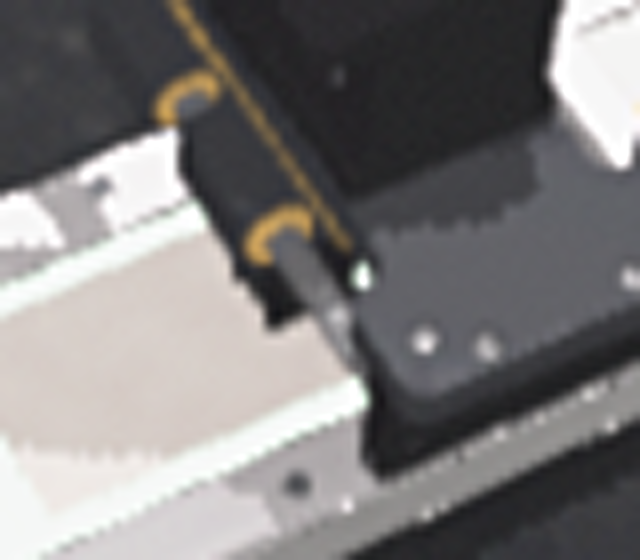

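View pics/c4.png

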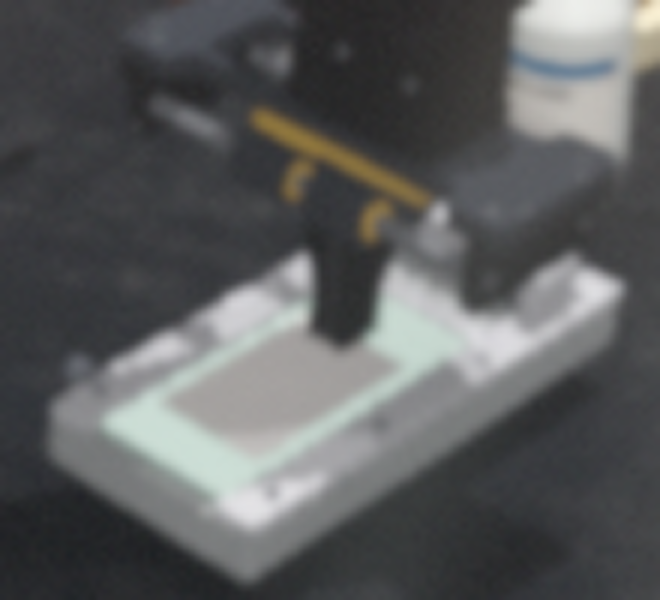

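View pics/w4.png

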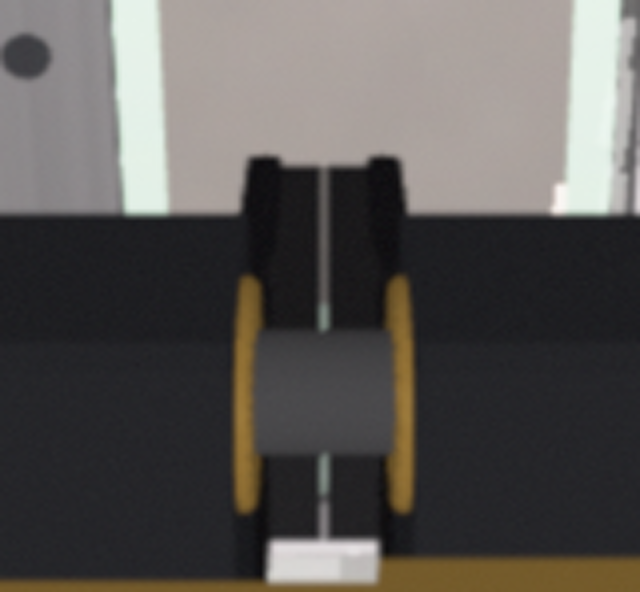

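```bash
python3 -m handwheel '[{"xyz":[0,0,-0.07],"angular":[0,0,0]}]'
python3 -m handwheel '[{"xyz":[0,0,-0.07],"angular":[0,0,0]}]'
```

```text
time: 5.08
position: [0.5996, -0.2563, 0.0431]
tool_rot: [-1.306, 1.146, 1.281]
ft_force: [0.3, 0.4, 0.2]
grip_width: 0.005
time: 5.17
position: [0.5997, -0.2563, 0.0424]
tool_rot: [-1.306, 1.146, 1.281]
ft_force: [-0.3, 0.3, 0.3]
grip_width: 0.005
```

```bash
python3 - <<'E'
from bench import *
from h import *
np.set_printoptions(precision=4,suppress=True)
s=get_image("side");c=get_image("scene")
print(tri(s,[(373.75,355.6)],c,[(401.7,298.3)]))
p=get_state()["position"];print(p,proj(s,[p]),proj(c,[p]), get_state()["joint_torque"])
cv2.imwrite("pics/s5.png",cv2.resize(s["pixels"][315:385,340:420],None,fx=8,fy=8,interpolation=cv2.INTER_CUBIC))
E
python3 -m handwheel '[{"xyz":[0,0,-0.05],"angular":[0,0,0]}]'
python3 -m handwheel '[{"xyz":[0,0,-0.05],"angular":[0,0,0]}]'
```

```text
(array([[ 0.5909, -0.2652,  0.0657]]), array([0.0017]))
[ 0.5996 -0.2562  0.0423] [[374.7759 357.0788]] [[401.2404 303.3725]] [ -0.0007 -51.7063  -0.3949 -28.2266   0.0737  -0.0403   0.0008]
time: 5.35
position: [0.5997, -0.2563, 0.0418]
tool_rot: [-1.306, 1.146, 1.281]
ft_force: [0.3, 0.3, 0.3]
grip_width: 0.002
time: 5.43
position: [0.5996, -0.2562, 0.0412]
tool_rot: [-1.306, 1.146, 1.281]
ft_force: [-0.1, 0.2, -0.0]
grip_width: 0.007
```

View pics/s5.png

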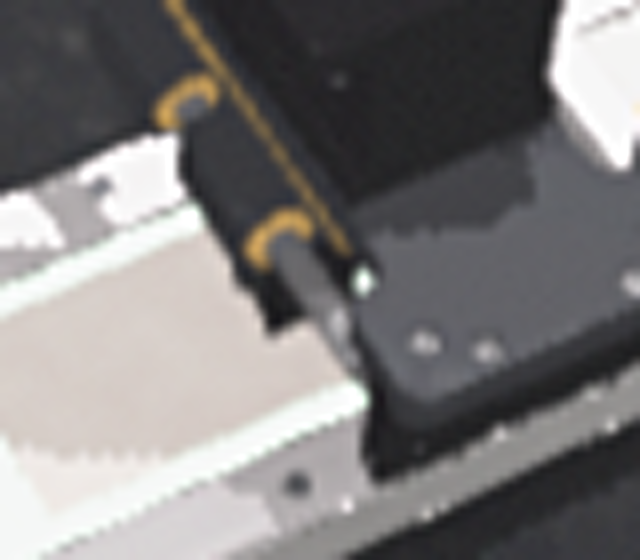

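```bash
python3 -m handwheel '[{"xyz":[0,0,-0.08],"angular":[0,0,0]}]'
python3 -m handwheel '[{"xyz":[0,0,-0.08],"angular":[0,0,0]}]'
python3 -m handwheel '[{"xyz":[0,0,-0.08],"angular":[0,0,0]}]'
python3 - <<'E'
from bench import *
from h import *
np.set_printoptions(precision=4,suppress=True)
c=get_image("scene")
p=get_state()["position"];print(proj(c,[p]))
cv2.imwrite("pics/c6.png",cv2.resize(c["pixels"][270:320,375:435],None,fx=12,fy=12,interpolation=cv2.INTER_CUBIC))
E
```

```text
time: 5.52
position: [0.5997, -0.2563, 0.0405]
tool_rot: [-1.306, 1.146, 1.281]
ft_force: [0.9, 0.1, -0.6]
grip_width: 0.005
time: 5.6
position: [0.5997, -0.2563, 0.0396]
tool_rot: [-1.306, 1.146, 1.281]
ft_force: [-0.7, -1.1, 0.3]
grip_width: 0.002
time: 5.68
position: [0.5998, -0.2563, 0.0388]
tool_rot: [-1.306, 1.146, 1.281]
ft_force: [-0.4, -0.1, -0.0]
grip_width: 0.005
[[401.118  304.6299]]
```

View pics/c6.png

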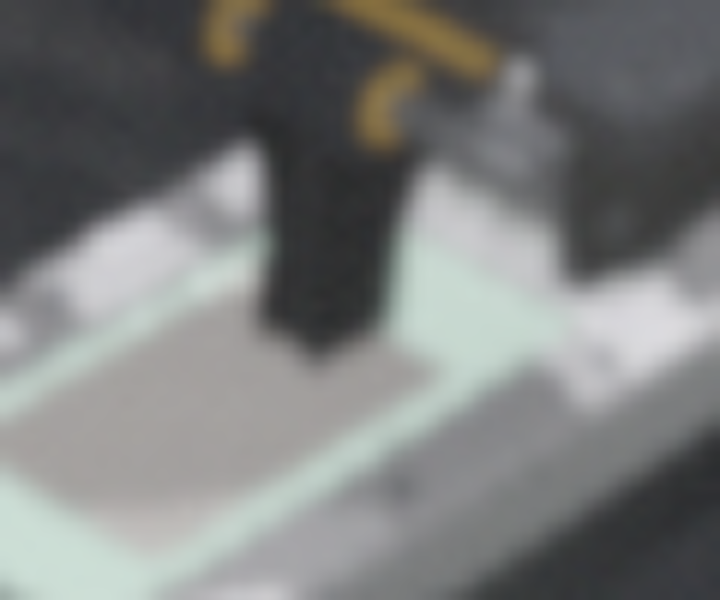

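```bash
python3 -m handwheel '[{"xyz":[0,0,-0.1],"angular":[0,0,0]}]'
python3 -m handwheel '[{"xyz":[0,0,-0.1],"angular":[0,0,0]}]'
python3 -m handwheel '[{"xyz":[0,0,-0.1],"angular":[0,0,0]}]'
```

```text
time: 5.82
position: [0.5997, -0.2563, 0.0376]
tool_rot: [-1.306, 1.146, 1.281]
ft_force: [0.9, 0.7, 0.0]
grip_width: 0.006
time: 5.9
position: [0.5996, -0.2563, 0.0365]
tool_rot: [-1.306, 1.146, 1.281]
ft_force: [0.7, 0.4, -0.2]
grip_width: 0.009
time: 5.98
position: [0.5996, -0.2563, 0.0354]
tool_rot: [-1.306, 1.146, 1.281]
ft_force: [-0.2, 1.4, -0.1]
grip_width: 0.004
```

Run:
```python
from bench import *
from h import *
np.set_printoptions(precision=4,suppress=True)
w=get_image("wrist");s=get_image("side")
print(get_state()["position"],w["cam_to_world"][:3,3])
cv2.imwrite("pics/w7.png",w["pixels"]);cv2.imwrite("pics/s7.png",cv2.resize(s["pixels"][300:385,340:440],None,fx=7,fy=7,interpolation=cv2.INTER_CUBIC))
```

```text
[ 0.5995 -0.2562  0.0352] [ 0.5188 -0.2645  0.2185]
```

View pics/w7.png

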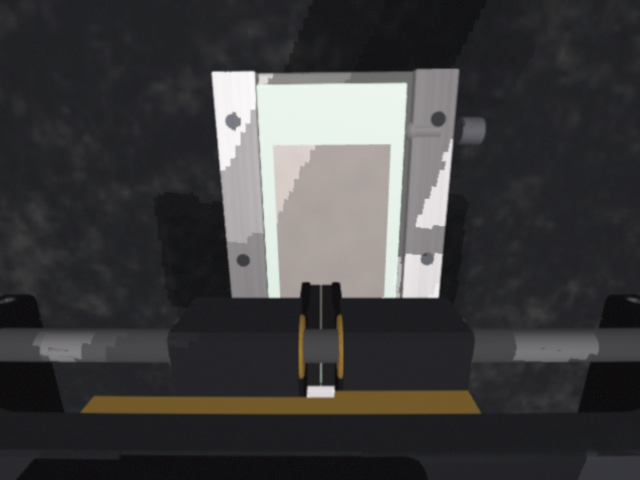

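View pics/s7.png

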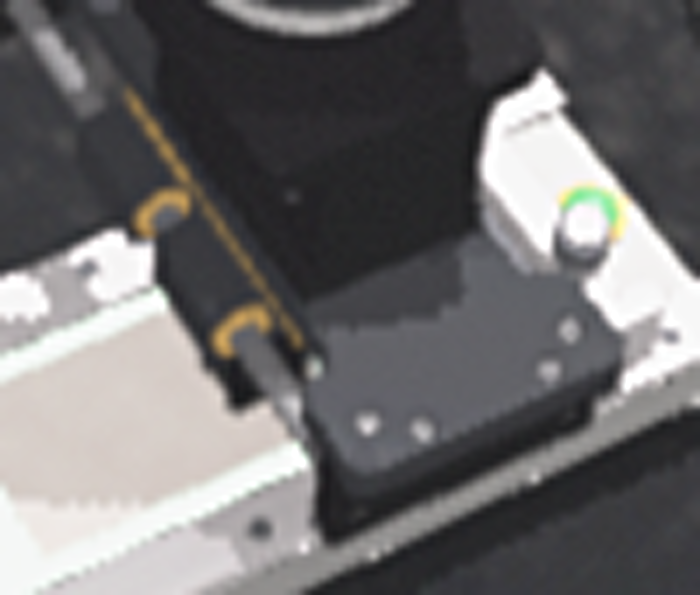

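Run:
```python
from bench import *
from h import *
from scipy.optimize import brentq
np.set_printoptions(precision=4,suppress=True)
w=get_image("wrist")
px=[(258,87),(407,84)]
f=lambda z:(lambda a:np.linalg.norm(a[1]-a[0])-.064)(onz(w,px,z))
z=brentq(f,-.05,.15);print(z,onz(w,px,z),w["cam_to_world"])
# fingertips px (301..342, 283): depth along axis w.r.t. TCP
s=get_state();print(proj(w,[s["position"]]),np.linalg.inv(w["cam_to_world"])@np.r_[s["position"],1])
```

```text
0.048804097642984795 [[ 0.5045 -0.2943  0.0488]
 [ 0.4959 -0.2309  0.0488]] [[-0.1156  0.948   0.2965  0.5187]
 [ 0.9933  0.1124  0.0281 -0.2645]
 [-0.0067  0.2977 -0.9546  0.2184]
 [ 0.      0.      0.      1.    ]]
[[320.6022 285.7432]] [0.0001 0.023  0.199  1.    ]
```

Run:
```python
from bench import *
from h import *
np.set_printoptions(precision=4,suppress=True)
s=get_image("side");c=get_image("scene")
for z in (.035,.04,.045,.05,.055,.06,.065): print(z,onz(c,[(401.2,300.2)],z),onz(s,[(374.3,357.9)],z))
cv2.imwrite("pics/c8.png",cv2.resize(c["pixels"][270:320,375:435],None,fx=12,fy=12,interpolation=cv2.INTER_CUBIC))
```

```text
0.035 [[ 0.6157 -0.2396  0.035 ]] [[ 0.6004 -0.2534  0.035 ]]
0.04 [[ 0.6106 -0.2444  0.04  ]] [[ 0.5988 -0.2562  0.04  ]]
0.045 [[ 0.6056 -0.2492  0.045 ]] [[ 0.5971 -0.2591  0.045 ]]
0.05 [[ 0.6005 -0.254   0.05  ]] [[ 0.5955 -0.2619  0.05  ]]
0.055 [[ 0.5955 -0.2589  0.055 ]] [[ 0.5938 -0.2647  0.055 ]]
0.06 [[ 0.5904 -0.2637  0.06  ]] [[ 0.5921 -0.2675  0.06  ]]
0.065 [[ 0.5853 -0.2685  0.065 ]] [[ 0.5905 -0.2704  0.065 ]]
```

View pics/c8.png

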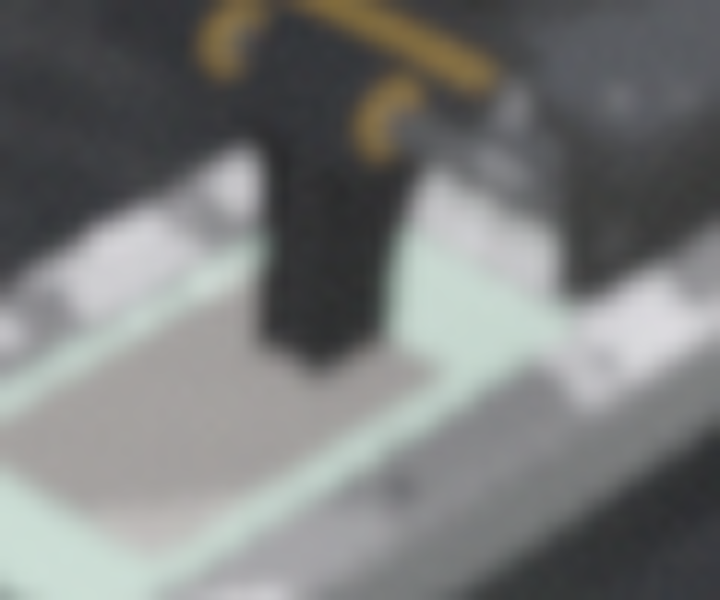

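```bash
python3 -m handwheel '[{"xyz":[0,0,-0.1],"angular":[0,0,0]}]'
python3 -m handwheel '[{"xyz":[0,0,-0.1],"angular":[0,0,0]}]'
python3 -m handwheel '[{"xyz":[0,0,-0.1],"angular":[0,0,0]}]'
```

```text
time: 6.32
position: [0.5999, -0.2564, 0.0347]
tool_rot: [-1.307, 1.146, 1.281]
ft_force: [-0.6, -0.3, -0.5]
grip_width: 0.001
time: 6.4
position: [0.6, -0.2564, 0.0338]
tool_rot: [-1.307, 1.146, 1.28]
ft_force: [-0.3, 0.1, 0.2]
grip_width: 0.009
time: 6.48
position: [0.6, -0.2564, 0.0327]
tool_rot: [-1.307, 1.146, 1.28]
ft_force: [-0.0, -1.1, 0.3]
grip_width: 0.005
```

```bash
python3 -m handwheel '[{"xyz":[0,0,-0.08],"angular":[0,0,0]}]'
python3 -m handwheel '[{"xyz":[0,0,-0.08],"angular":[0,0,0]}]'
python3 -m handwheel '[{"xyz":[0,0,-0.08],"angular":[0,0,0]}]'
```

```text
time: 6.57
position: [0.6, -0.2564, 0.0318]
tool_rot: [-1.307, 1.146, 1.28]
ft_force: [0.6, -0.8, -0.5]
grip_width: 0.004
time: 6.65
position: [0.6, -0.2564, 0.0309]
tool_rot: [-1.307, 1.146, 1.28]
ft_force: [-0.1, 0.9, -0.4]
grip_width: 0.004
time: 6.73
position: [0.6, -0.2564, 0.0304]
tool_rot: [-1.307, 1.146, 1.281]
ft_force: [-2.4, 1.4, 6.4]
grip_width: -0.0
```

```bash
python3 -m handwheel '[{"xyz":[0,0,-0.05],"angular":[0,0,0]}]'
python3 -m handwheel '[{"xyz":[0,0,-0.05],"angular":[0,0,0]}]'
```

```text
time: 6.82
position: [0.6001, -0.2564, 0.0305]
tool_rot: [-1.307, 1.146, 1.28]
ft_force: [-2.9, 1.9, 4.5]
grip_width: -0.001
time: 6.9
position: [0.6001, -0.2564, 0.0305]
tool_rot: [-1.307, 1.146, 1.28]
ft_force: [-1.9, 1.3, 4.2]
grip_width: 0.008
```

```bash
python3 -m handwheel '[{"xyz":[0,0,-0.17],"angular":[0,0,0]}]'
python3 -m handwheel '[{"xyz":[-0.2,-0.025,-0.18],"angular":[0,0,0]},{"xyz":[-0.3,-0.04,-0.18],"angular":[0,0,0]}]'
```

```text
time: 6.98
position: [0.6001, -0.2565, 0.0304]
tool_rot: [-1.307, 1.146, 1.28]
ft_force: [-5.5, 2.0, 15.5]
grip_width: 0.001
time: 7.15
position: [0.5999, -0.2566, 0.0306]
tool_rot: [-1.313, 1.14, 1.273]
ft_force: [2.8, 0.5, 5.5]
grip_width: 0.007
```

```bash
python3 -m handwheel '[{"xyz":[-0.3,-0.04,-0.25],"angular":[0,0,0]}]'
python3 -c "
from bench import *
from scipy.spatial.transform import Rotation as R
print(R.from_rotvec(get_state()['tool_rot']).as_matrix().round(4))"
```

```text
time: 7.23
position: [0.5999, -0.2567, 0.0305]
tool_rot: [-1.317, 1.136, 1.269]
ft_force: [0.9, 1.3, 11.5]
grip_width: 0.009
[[ 0.0305 -0.9925 -0.118 ]
 [-0.0077 -0.1183  0.9929]
 [-0.9995 -0.0294 -0.0113]]
```

```bash
python3 -m handwheel '[{"xyz":[-0.5,-0.06,-0.2],"angular":[0.3,1.2,0]}]'
python3 -m handwheel '[{"xyz":[-0.5,-0.06,-0.2],"angular":[0.3,1.2,0]}]'
```

```text
time: 7.32
position: [0.5972, -0.257, 0.0305]
tool_rot: [-1.307, 1.143, 1.283]
ft_force: [1.3, 0.2, 3.1]
grip_width: 0.005
time: 7.4
position: [0.5947, -0.2575, 0.0305]
tool_rot: [-1.295, 1.15, 1.298]
ft_force: [2.4, 0.2, 5.5]
grip_width: 0.004
```

```bash
python3 -m handwheel '[{"xyz":[-0.3,-0.04,-0.25],"angular":[0,0,0]}]'
python3 -c "
from bench import *
import cv2
from scipy.spatial.transform import Rotation as R
print(R.from_rotvec(get_state()['tool_rot']).as_matrix().round(4))
cv2.imwrite('pics/w9.png',get_image('wrist')['pixels'])"
```

```text
time: 7.48
position: [0.5947, -0.2576, 0.0304]
tool_rot: [-1.298, 1.147, 1.295]
ft_force: [1.1, 2.8, 12.6]
grip_width: 0.003
[[ 3.400e-03 -9.927e-01 -1.202e-01]
 [ 9.000e-04 -1.202e-01  9.928e-01]
 [-1.000e+00 -3.500e-03  5.000e-04]]
```

View pics/w9.png

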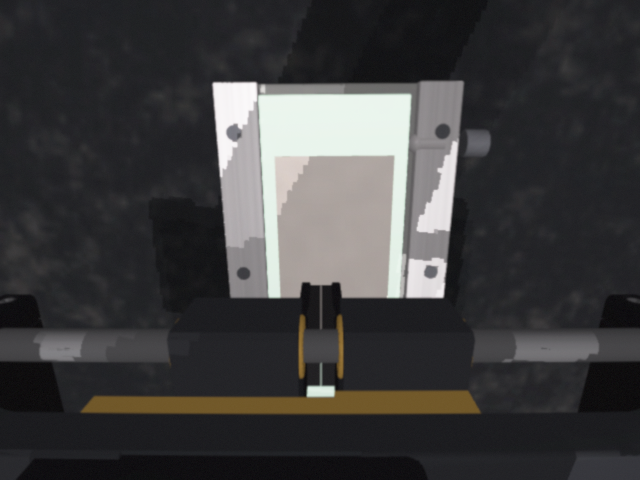

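```bash
python3 -m handwheel '[{"xyz":[-0.2,-0.025,-0.3],"angular":[0.1,0.5,0]}]'
python3 -m handwheel '[{"xyz":[-0.2,-0.025,-0.3],"angular":[0.1,0.5,0]}]'
```

```text
time: 7.62
position: [0.5946, -0.2575, 0.0304]
tool_rot: [-1.296, 1.148, 1.299]
ft_force: [-4.6, 2.7, 18.1]
grip_width: 0.007
time: 7.7
position: [0.5945, -0.2575, 0.0304]
tool_rot: [-1.292, 1.151, 1.304]
ft_force: [-2.5, 2.4, 14.8]
grip_width: 0.009
```

```bash
python3 -m handwheel '[{"xyz":[-0.6,-0.07,-0.35],"angular":[0,0,0]}]'
python3 -m handwheel '[{"xyz":[-0.6,-0.07,-0.35],"angular":[0,0.3,0]}]'
```

```text
time: 7.78
position: [0.5934, -0.2578, 0.0304]
tool_rot: [-1.298, 1.145, 1.298]
ft_force: [4.3, 2.5, 11.7]
grip_width: 0.006
time: 7.87
position: [0.5922, -0.2579, 0.0304]
tool_rot: [-1.302, 1.142, 1.296]
ft_force: [4.2, 3.1, 10.5]
grip_width: 0.006
```

```bash
python3 -m handwheel '[{"xyz":[-0.7,0.0,-0.45],"angular":[0,0.3,0]}]'
python3 -m handwheel '[{"xyz":[-0.7,0.0,-0.45],"angular":[0,0.3,0]}]'
python3 -c "
from bench import *
import cv2
from scipy.spatial.transform import Rotation as R
print(R.from_rotvec(get_state()['tool_rot']).as_matrix().round(4))
w=get_image('wrist')['pixels']
cv2.imwrite('pics/w10.png',cv2.resize(w[60:310,200:500],None,fx=2.3,fy=2.3,interpolation=cv2.INTER_CUBIC))"
```

```text
time: 7.95
position: [0.5913, -0.2581, 0.0303]
tool_rot: [-1.308, 1.139, 1.29]
ft_force: [5.0, 0.3, 16.6]
grip_width: 0.005
time: 8.03
position: [0.5904, -0.2583, 0.0304]
tool_rot: [-1.314, 1.135, 1.285]
ft_force: [3.2, 1.7, 13.3]
grip_width: 0.006
[[ 0.02   -0.9919 -0.1258]
 [-0.003  -0.1259  0.992 ]
 [-0.9998 -0.0195 -0.0055]]
```

View pics/w10.png

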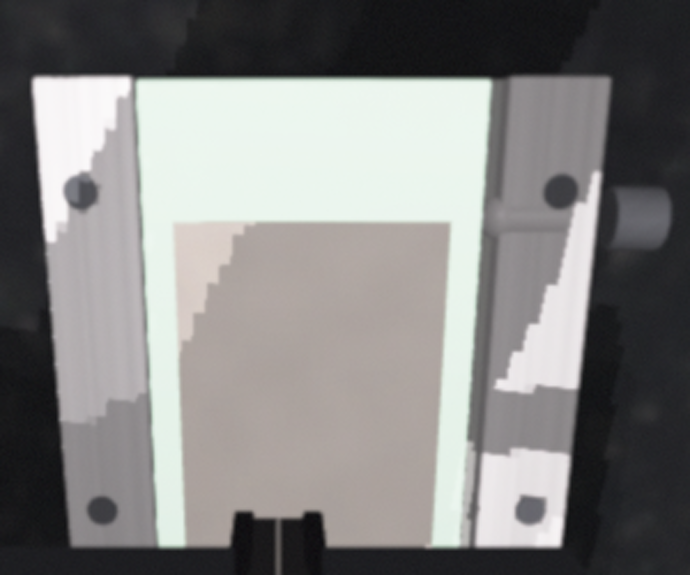

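```bash
python3 -m handwheel '[{"xyz":[-1.0,-0.1,-0.45],"angular":[0,0.8,0]},{"xyz":[-1.0,-0.1,-0.45],"angular":[0,0.8,0]}]'
python3 -m handwheel '[{"xyz":[-1.0,-0.1,-0.45],"angular":[0,0.8,0]},{"xyz":[-1.0,-0.1,-0.45],"angular":[0,0.8,0]}]'
```

```text
time: 8.25
position: [0.5825, -0.2594, 0.0304]
tool_rot: [-1.317, 1.139, 1.288]
ft_force: [5.3, 2.5, 12.5]
grip_width: 0.005
time: 8.42
position: [0.5751, -0.2605, 0.0304]
tool_rot: [-1.32, 1.143, 1.292]
ft_force: [5.6, 3.7, 14.0]
grip_width: 0.001
```

```bash
python3 -m handwheel '[{"xyz":[-1.0,-0.1,-0.45],"angular":[0,0.8,0]},{"xyz":[-1.0,-0.1,-0.45],"angular":[0,0.8,0]},{"xyz":[-1.0,-0.1,-0.45],"angular":[0,0.8,0]}]'
python3 -c "
from bench import *
import cv2
from scipy.spatial.transform import Rotation as R
print(R.from_rotvec(get_state()['tool_rot']).as_matrix().round(4))
w=get_image('wrist')['pixels']
cv2.imwrite('pics/w11.png',cv2.resize(w[60:310,200:500],None,fx=2.3,fy=2.3,interpolation=cv2.INTER_CUBIC))"
```

```text
time: 8.67
position: [0.5642, -0.262, 0.0304]
tool_rot: [-1.324, 1.148, 1.298]
ft_force: [4.6, 3.1, 13.5]
grip_width: 0.001
[[ 0.0066 -0.9905 -0.1371]
 [-0.0152 -0.1372  0.9904]
 [-0.9999 -0.0044 -0.0159]]
```

View pics/w11.png

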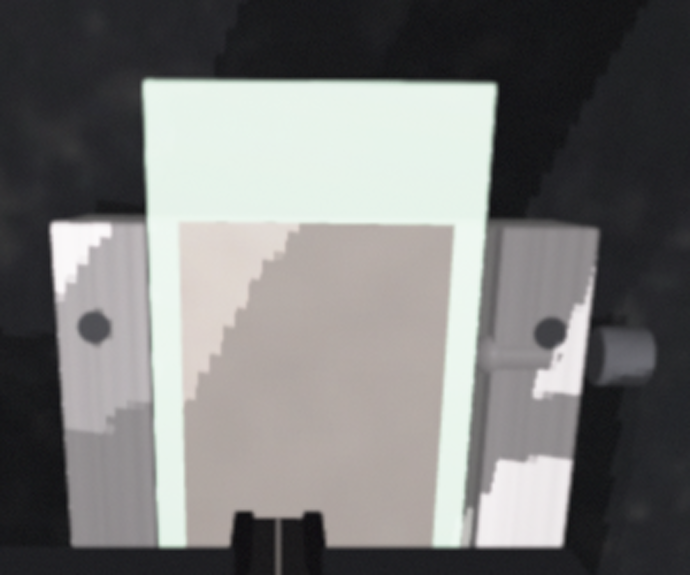

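```bash
python3 -m handwheel '[{"xyz":[-1.0,-0.1,-0.45],"angular":[0.2,0.8,-0.1]},{"xyz":[-1.0,-0.1,-0.45],"angular":[0.2,0.8,-0.1]},{"xyz":[-1.0,-0.1,-0.45],"angular":[0.2,0.8,-0.1]},{"xyz":[-1.0,-0.1,-0.45],"angular":[0.2,0.8,-0.1]}]'
python3 -m handwheel '[{"xyz":[-1.0,-0.1,-0.45],"angular":[0.2,0.8,-0.1]},{"xyz":[-1.0,-0.1,-0.45],"angular":[0.2,0.8,-0.1]}]'
python3 -c "
from bench import *
import cv2
from scipy.spatial.transform import Rotation as R
print(R.from_rotvec(get_state()['tool_rot']).as_matrix().round(4))
w=get_image('wrist')['pixels']
cv2.imwrite('pics/w12.png',cv2.resize(w[60:310,200:500],None,fx=2.3,fy=2.3,interpolation=cv2.INTER_CUBIC))"
```

```text
time: 9.05
position: [0.5496, -0.2636, 0.0303]
tool_rot: [-1.315, 1.148, 1.308]
ft_force: [5.0, 3.6, 15.0]
grip_width: 0.008
time: 9.22
position: [0.5428, -0.2644, 0.0304]
tool_rot: [-1.311, 1.147, 1.312]
ft_force: [5.1, 2.9, 13.8]
grip_width: 0.005
[[-0.0045 -0.9905 -0.1377]
 [-0.0039 -0.1377  0.9905]
 [-1.      0.005  -0.0032]]
```

View pics/w12.png

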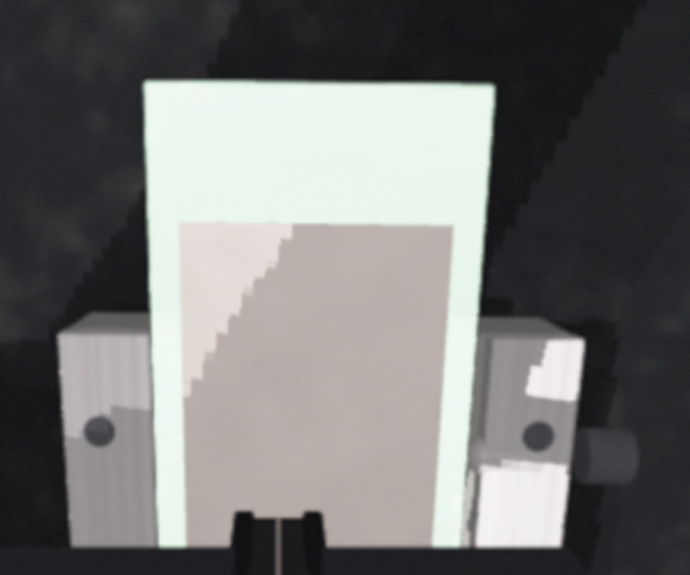

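```bash
python3 -m handwheel '[{"xyz":[-1.0,-0.1,-0.45],"angular":[0.1,0.7,-0.1]},{"xyz":[-1.0,-0.1,-0.45],"angular":[0.1,0.7,-0.1]},{"xyz":[-1.0,-0.1,-0.45],"angular":[0.1,0.7,-0.1]},{"xyz":[-1.0,-0.1,-0.45],"angular":[0.1,0.7,-0.1]}]'
```

```text
time: 9.6
position: [0.529, -0.2662, 0.0303]
tool_rot: [-1.31, 1.146, 1.312]
ft_force: [5.9, 3.8, 14.5]
grip_width: 0.007
```

```bash
python3 -m handwheel '[{"xyz":[0,0,0.5],"angular":[0,0,0]},{"xyz":[0,0,2],"angular":[0,0,0]},{"xyz":[0,0,3],"angular":[0,0,0]},{"xyz":[-1.5,-0.2,2],"angular":[0,0,0]},{"xyz":[-1.5,-0.2,0],"angular":[0,0,0]}]' 8.7 40
python3 -m handwheel '[{"xyz":[0,0,0],"angular":[0,0,0]},{"xyz":[0,0,0],"angular":[0,0,0]},{"xyz":[0,0,0],"angular":[0,0,0]}]'
python3 -c "
from bench import *
import cv2
from scipy.spatial.transform import Rotation as R
print(R.from_rotvec(get_state()['tool_rot']).as_matrix().round(4))
cv2.imwrite('pics/w13.png',get_image('wrist')['pixels'])
s=get_image('side')['pixels']
cv2.imwrite('pics/s13.png',cv2.resize(s[300:430,260:450],None,fx=4,fy=4,interpolation=cv2.INTER_CUBIC))"
```

```text
time: 10.02
position: [0.5006, -0.2681, 0.1071]
tool_rot: [-1.313, 1.143, 1.317]
ft_force: [0.8, -1.5, -0.1]
grip_width: 0.301
time: 10.27
position: [0.4984, -0.2697, 0.1074]
tool_rot: [-1.31, 1.146, 1.315]
ft_force: [0.2, 0.2, -0.3]
grip_width: 0.53
[[-0.006  -0.9902 -0.1392]
 [-0.003  -0.1392  0.9903]
 [-1.      0.0063 -0.0022]]
```

View pics/w13.png

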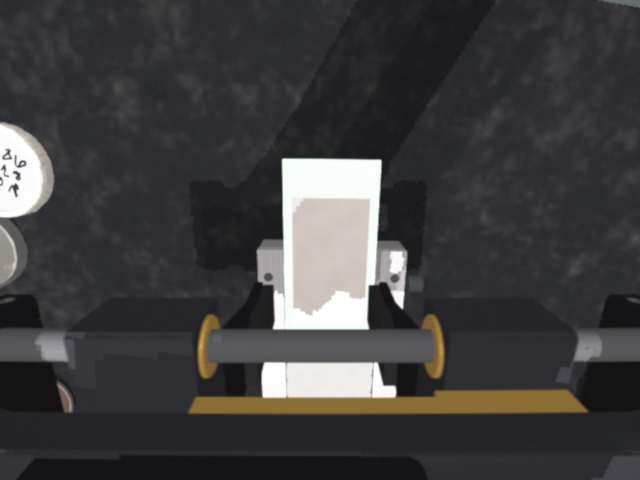

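View pics/s13.png

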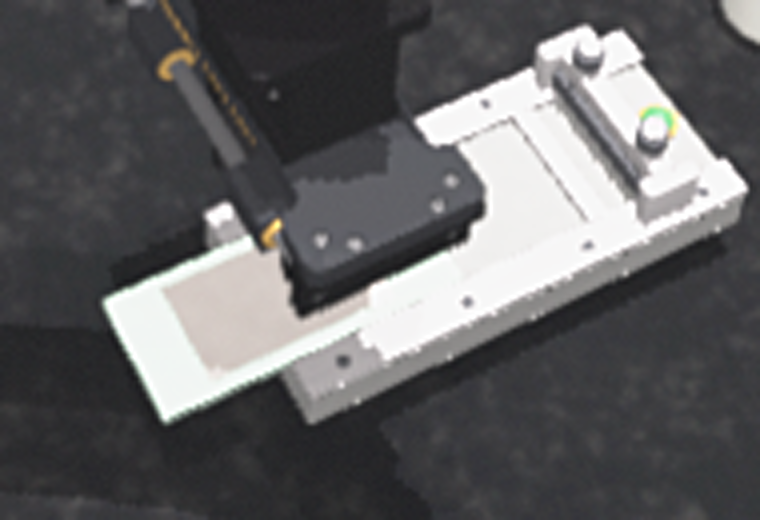

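Run:
```python
from bench import *
from h import *
np.set_printoptions(precision=4,suppress=True)
w=get_image("wrist");s=get_state()
print(s["position"])
px=[(282,159),(381,160),(258,247),(408,249),(284,328),(370,328)]
for z in (.046,.050,.054):
  a=onz(w,px,z);print(z);print(a)
  print(np.linalg.norm(a[1]-a[0]),np.linalg.norm(a[3]-a[2]),np.degrees(np.arctan2(*(a[5]-a[1])[1::-1])),np.degrees(np.arctan2(*(a[4]-a[0])[1::-1])),
   np.linalg.norm((a[2]+a[3])/2-(a[0]+a[1])/2))
```

```text
[ 0.4987 -0.2692  0.107 ]
0.046
[[ 0.4389 -0.3033  0.046 ]
 [ 0.4305 -0.2388  0.046 ]
 [ 0.5013 -0.3134  0.046 ]
 [ 0.4881 -0.2087  0.046 ]
 [ 0.562  -0.2882  0.046 ]
 [ 0.553  -0.2242  0.046 ]]
0.06506968845568388 0.10551447316263314 6.796173720141778 7.001627580470947 0.060804782658863785
0.05
[[ 0.4387 -0.303   0.05  ]
 [ 0.4304 -0.2395  0.05  ]
 [ 0.5    -0.3129  0.05  ]
 [ 0.487  -0.2099  0.05  ]
 [ 0.5597 -0.2881  0.05  ]
 [ 0.5508 -0.2251  0.05  ]]
0.06401097406580832 0.10379770313147652 6.796173720141782 7.001627580470916 0.05981546028923179
0.054
[[ 0.4384 -0.3026  0.054 ]
 [ 0.4302 -0.2402  0.054 ]
 [ 0.4987 -0.3123  0.054 ]
 [ 0.4859 -0.211   0.054 ]
 [ 0.5574 -0.288   0.054 ]
 [ 0.5487 -0.226   0.054 ]]
0.06295225967593283 0.10208093310031996 6.796173720141778 7.001627580470938 0.058826137919599786
```

```bash
python3 -m handwheel '[{"xyz":[-1.2,0.15,0],"angular":[0,0,-0.5]},{"xyz":[-1.0,0.15,0],"angular":[0,0,-0.5]},{"xyz":[0,0,0],"angular":[0,0,0]},{"xyz":[0,0,0],"angular":[0,0,0]}]'
python3 -c "
from bench import *
import cv2
from scipy.spatial.transform import Rotation as R
print(get_state()['position'],R.from_rotvec(get_state()['tool_rot']).as_matrix().round(4))
cv2.imwrite('pics/w14.png',get_image('wrist')['pixels'])"
```

```text
time: 10.75
position: [0.4765, -0.2645, 0.1044]
tool_rot: [-1.296, 1.154, 1.308]
ft_force: [-0.0, 1.2, 0.4]
grip_width: 0.95
[ 0.47650105 -0.26449361  0.1044363 ] [[-9.300e-03 -9.922e-01 -1.242e-01]
 [-1.000e-04 -1.242e-01  9.923e-01]
 [-1.000e+00  9.300e-03  1.000e-03]]
```

View pics/w14.png

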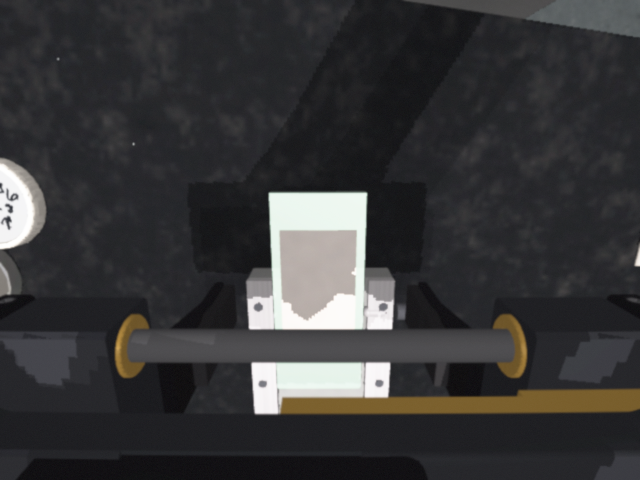

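```bash
python3 -m handwheel '[{"xyz":[0,0,-1.5],"angular":[0,-0.5,0]},{"xyz":[0,0,-1.5],"angular":[0,0,0]},{"xyz":[0,0,-1],"angular":[0,0,0]},{"xyz":[0,0,0],"angular":[0,0,0]}]'
python3 -c "
from bench import *
import cv2
print(get_state()['position'])
cv2.imwrite('pics/w15.png',get_image('wrist')['pixels'])
s=get_image('side')['pixels']
cv2.imwrite('pics/s15.png',cv2.resize(s[300:430,260:450],None,fx=4,fy=4,interpolation=cv2.INTER_CUBIC))"
```

```text
time: 11.13
position: [0.4792, -0.2649, 0.0641]
tool_rot: [-1.304, 1.146, 1.298]
ft_force: [0.0, 0.8, 0.1]
grip_width: 0.998
[ 0.47923688 -0.26486273  0.06413393]
```

View pics/w15.png

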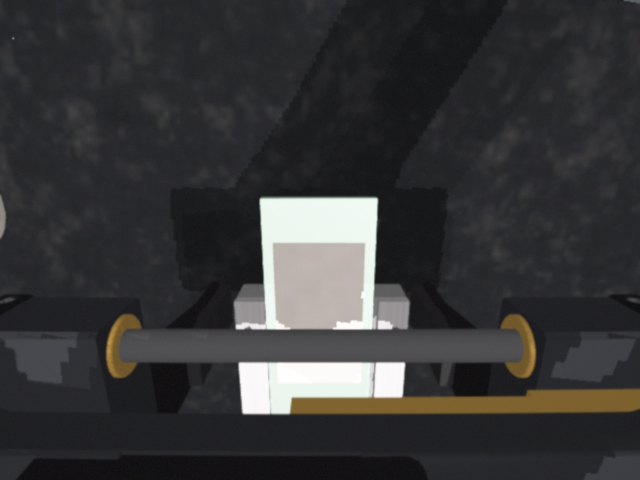

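View pics/s15.png

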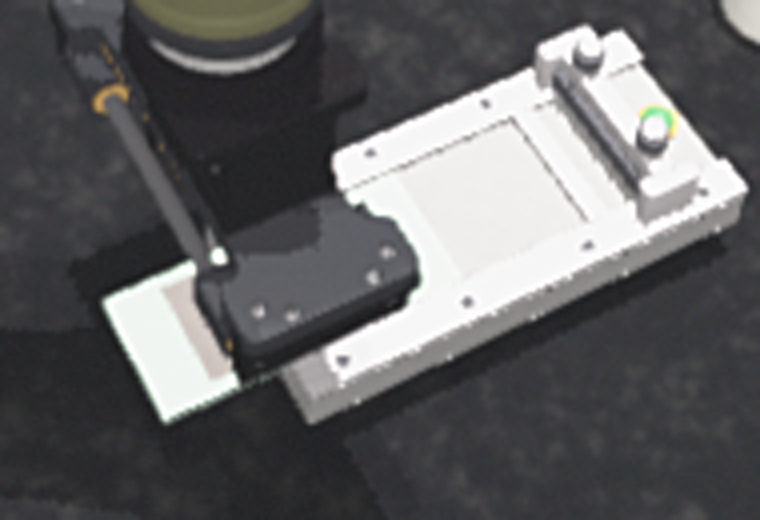

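Run:
```python
from bench import *
from h import *
np.set_printoptions(precision=4,suppress=True)
w=get_image("wrist");p=get_state()["position"]
u=np.array([.9925,.122,0])
for r in (283,284):
  a=onz(w,[(310,r),(232,284),(411,284)],p[2]+.0195)-p
  print(a@u,a@np.array([-.122,.9925,0]))
px=[(261,198),(377,198),(237,299),(407,299)]
a=onz(w,px,.050);print(a,(a-p)@u)
```

```text
[-0.0104 -0.0097 -0.0101] [-0.0048 -0.0427  0.0441]
[-0.0099 -0.0097 -0.0101] [-0.0048 -0.0427  0.0441]
[[ 0.4395 -0.3037  0.05  ]
 [ 0.4315 -0.2403  0.05  ]
 [ 0.5022 -0.3133  0.05  ]
 [ 0.4894 -0.2122  0.05  ]] [-0.0455 -0.0457  0.0155  0.0151]
```

```bash
python3 -m handwheel '[{"xyz":[-0.3,0,-1.2],"angular":[0,0,0]},{"xyz":[-0.2,0,-1.2],"angular":[0,0,0]},{"xyz":[-0.1,0,-1.2],"angular":[0,0,0]},{"xyz":[-0.1,0,-1.0],"angular":[0,0,0]},{"xyz":[0,0,-0.5],"angular":[0,0,0]}]'
python3 -m handwheel '[{"xyz":[0,0,0],"angular":[0,0,0]}]'
python3 -c "
from bench import *
import cv2
cv2.imwrite('pics/w16.png',get_image('wrist')['pixels'])
s=get_image('scene')['pixels']
cv2.imwrite('pics/c16.png',cv2.resize(s[230:350,320:460],None,fx=5,fy=5,interpolation=cv2.INTER_CUBIC))"
```

```text
time: 11.7
position: [0.4767, -0.2676, 0.0165]
tool_rot: [-1.315, 1.143, 1.286]
ft_force: [0.4, 0.3, 0.4]
grip_width: 1.002
time: 11.78
position: [0.4759, -0.2672, 0.0152]
tool_rot: [-1.313, 1.143, 1.288]
ft_force: [-0.6, -0.1, -0.3]
grip_width: 0.998
```

View pics/w16.png

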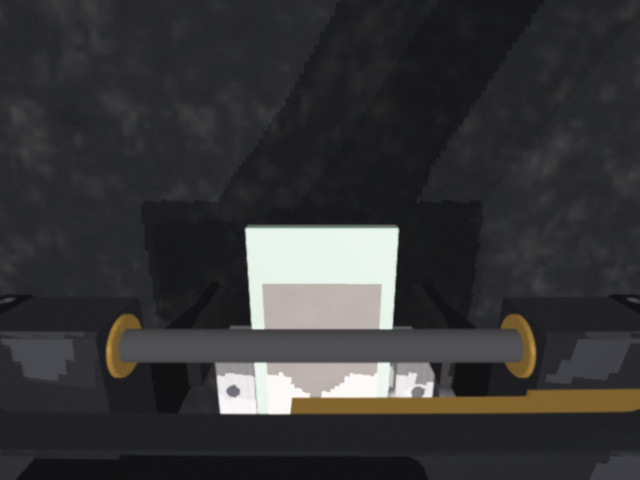

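View pics/c16.png

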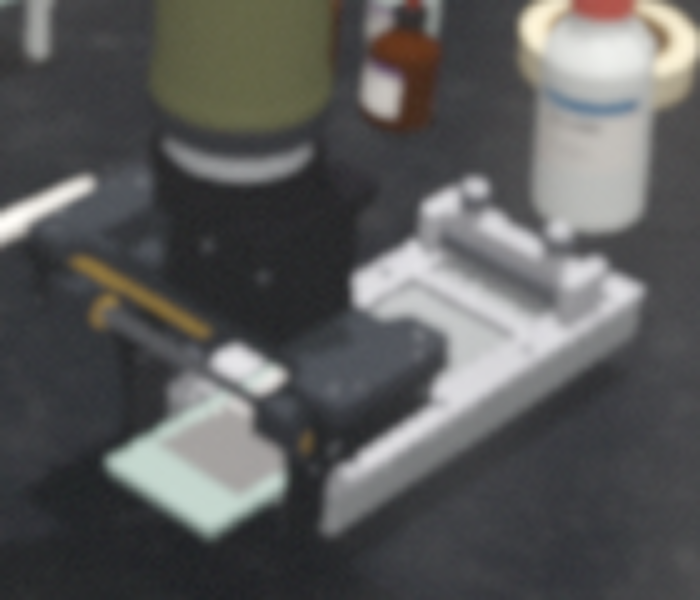

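```bash
python3 -m handwheel '[{"xyz":[0,0,-0.4],"angular":[0,0,0]},{"xyz":[0,0,-0.1],"angular":[0,0,0]}]'
python3 -c "
from bench import *
from scipy.spatial.transform import Rotation as R
print(get_state()['position'],R.from_rotvec(get_state()['tool_rot']).as_matrix().round(4))"
```

```text
time: 12.05
position: [0.4777, -0.2681, 0.0122]
tool_rot: [-1.317, 1.142, 1.284]
ft_force: [0.6, -0.1, -0.2]
grip_width: 0.995
[ 0.4777038  -0.2680613   0.01222757] [[ 0.017  -0.9919 -0.1257]
 [-0.0088 -0.1258  0.992 ]
 [-0.9998 -0.0157 -0.0108]]
```

```bash
python3 -m handwheel '[{"xyz":[-0.2,0.1,-0.2],"angular":[0.5,1.0,0]},{"xyz":[0,0,-0.1],"angular":[0,0,0]}]'
python3 -c "
from bench import *
from scipy.spatial.transform import Rotation as R
print(get_state()['position'],R.from_rotvec(get_state()['tool_rot']).as_matrix().round(4))"
```

```text
time: 12.22
position: [0.4762, -0.2673, 0.0099]
tool_rot: [-1.301, 1.147, 1.302]
ft_force: [0.7, 0.1, -0.8]
grip_width: 0.996
[ 0.47622835 -0.26725765  0.00986122] [[-4.000e-04 -9.920e-01 -1.259e-01]
 [-1.000e-04 -1.259e-01  9.920e-01]
 [-1.000e+00  4.000e-04 -0.000e+00]]
```

Well-levelled; close.

```bash
python3 -m handwheel '[{"xyz":[0,0,0],"angular":[0,0,0]},{"xyz":[0,0,0],"angular":[0,0,0]},{"xyz":[0,0,0],"angular":[0,0,0]},{"xyz":[0,0,0],"angular":[0,0,0]}]' 6.0 30
python3 -m handwheel '[{"xyz":[0,0,0],"angular":[0,0,0]},{"xyz":[0,0,0],"angular":[0,0,0]}]'
```

```text
time: 12.55
position: [0.4769, -0.2675, 0.01]
tool_rot: [-1.302, 1.147, 1.302]
ft_force: [0.0, 0.0, -0.1]
grip_width: 0.781
time: 12.72
position: [0.4766, -0.2664, 0.01]
tool_rot: [-1.3, 1.146, 1.303]
ft_force: [-0.0, -0.9, -0.6]
grip_width: 0.73
```

```bash
python3 -m handwheel '[{"xyz":[0,0,0],"angular":[0,0,0]},{"xyz":[0,0,0],"angular":[0,0,0]},{"xyz":[0,0,0.3],"angular":[0,0,0]},{"xyz":[0,0,0.5],"angular":[0,0,0]}]' 5.0 35
python3 -m handwheel '[{"xyz":[0,0,0.7],"angular":[0,0,0]},{"xyz":[0,0,1.0],"angular":[0,0,0]},{"xyz":[0,0,0.7],"angular":[0,0,0]}]'
python3 -c "
from bench import *
import cv2
from scipy.spatial.transform import Rotation as R
print(get_state()['position'],R.from_rotvec(get_state()['tool_rot']).as_matrix().round(4))
cv2.imwrite('pics/w17.png',get_image('wrist')['pixels'])
s=get_image('scene')['pixels']
cv2.imwrite('pics/c17.png',cv2.resize(s[230:350,320:460],None,fx=5,fy=5,interpolation=cv2.INTER_CUBIC))"
```

```text
time: 13.05
position: [0.4754, -0.2664, 0.017]
tool_rot: [-1.299, 1.148, 1.304]
ft_force: [-1.1, -0.1, -1.5]
grip_width: 0.727
time: 13.3
position: [0.4741, -0.2661, 0.0422]
tool_rot: [-1.297, 1.149, 1.307]
ft_force: [0.3, 0.1, -1.6]
grip_width: 0.728
[ 0.47411407 -0.26611228  0.04223749] [[-0.0055 -0.992  -0.1258]
 [ 0.0027 -0.1258  0.9921]
 [-1.      0.0052  0.0033]]
```

View pics/w17.png

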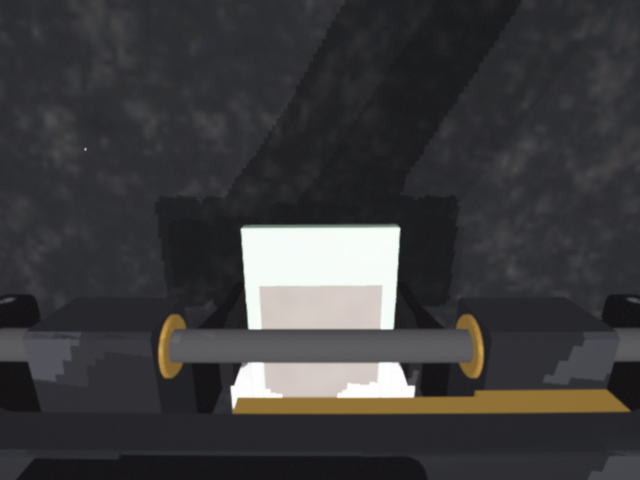

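View pics/c17.png

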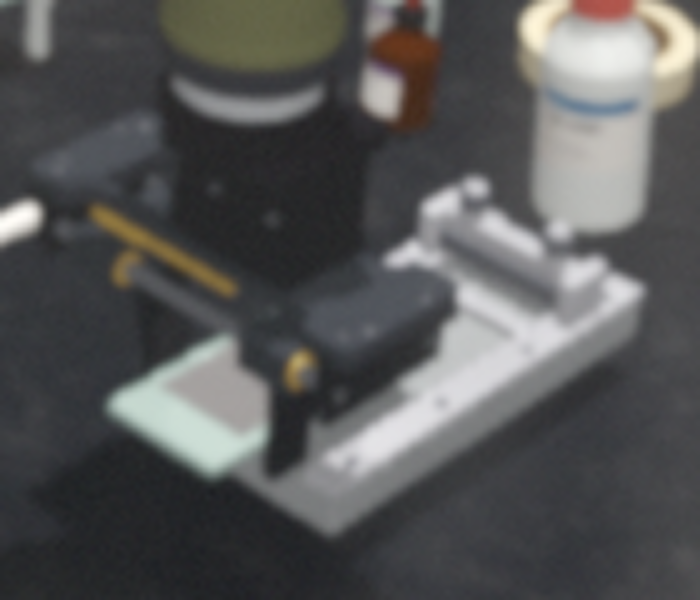

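```bash
python3 -m handwheel '[{"xyz":[0.1,0,1.5],"angular":[-0.1,-0.2,0]},{"xyz":[0,0,2.5],"angular":[0,0,0]},{"xyz":[0,0.5,2.5],"angular":[0,0,0]},{"xyz":[0.2,1.0,2],"angular":[0,0,0]},{"xyz":[0.3,1.5,0.5],"angular":[0,0,0]}]'
python3 -c "
from bench import *
import cv2
s=get_image('scene')['pixels']
cv2.imwrite('pics/c18.png',cv2.resize(s[195:265,230:340],None,fx=7,fy=7,interpolation=cv2.INTER_CUBIC))
s=get_image('side')['pixels']
cv2.imwrite('pics/s18.png',cv2.resize(s[150:260,220:360],None,fx=5.5,fy=5.4,interpolation=cv2.INTER_CUBIC))"
```

```text
time: 13.82
position: [0.4769, -0.2383, 0.1344]
tool_rot: [-1.294, 1.153, 1.301]
ft_force: [0.5, 0.2, -3.1]
grip_width: 0.723
```

View pics/c18.png

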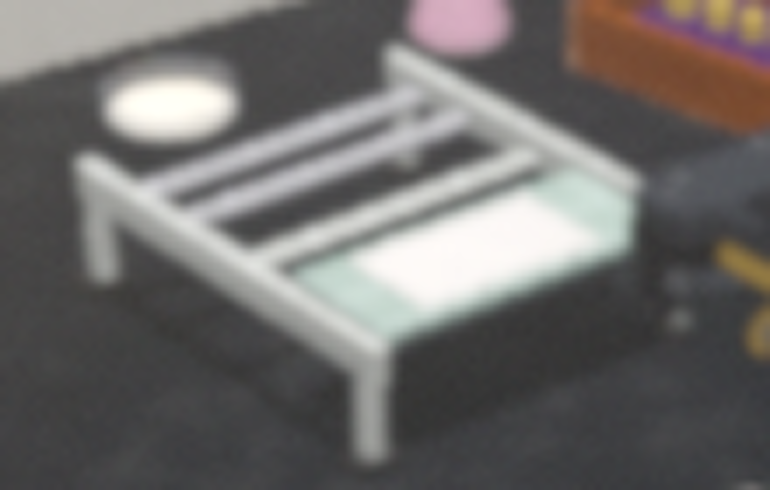

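View pics/s18.png

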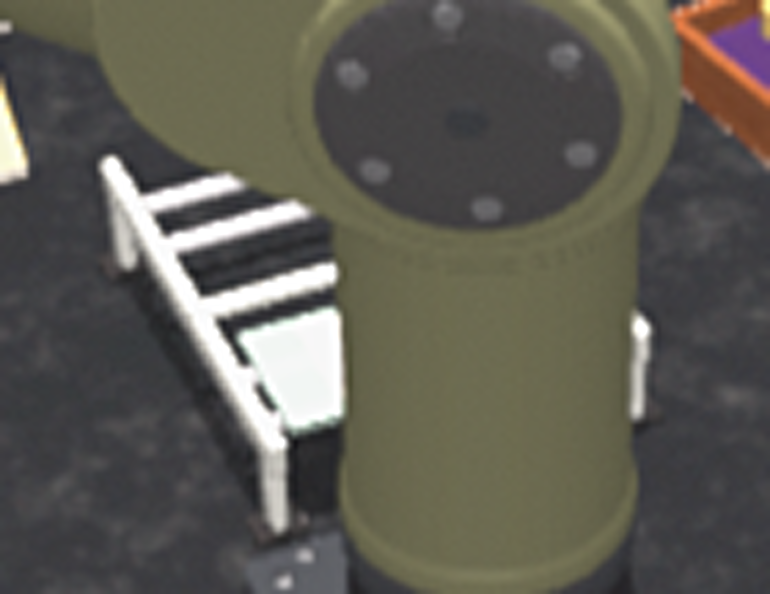

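Run:
```python
from bench import *
from h import *
np.set_printoptions(precision=4,suppress=True)
s=get_image("side");c=get_image("scene")
def rep(P):
  d=P[1]-P[0];d2=P[3]-P[2];x=(P[2]+P[3]-P[0]-P[1])/2
  ctr=P.mean(0);y=(P[0]-P[1]+P[2]-P[3]);y/=np.linalg.norm(y)
  xa=x/np.linalg.norm(x)
  print(np.linalg.norm(d),np.linalg.norm(d2),np.linalg.norm(x),"yaw x",np.degrees(np.arctan2(x[1],x[0])),"yaw y",np.degrees(np.arctan2(-y[0],y[1])),"ctr",ctr,"bay",ctr+.065*y)
px=np.array([(100,150),(248,406),(407,66),(578,294)])/5+[220,150]
rep(onz(s,px,.059))
# left bar only, scene and side
a=onz(c,np.array([(90,160),(375,350)])/7+[230,195],.059);print(a,np.linalg.norm(a[1]-a[0]))
print(onz(s,px,.059))
print(onz(c,np.array([(395,52),(640,185)])/7+[230,195],.059))
```

```text
0.2055314864904722 0.19945564420805184 0.1694942595218542 yaw x 6.312256010818636 yaw y 5.522409584620062 ctr [0.5789 0.2297 0.059 ] bay [0.5726 0.2944 0.059 ]
[[0.4836 0.3229 0.059 ]
 [0.4991 0.1147 0.059 ]] 0.20882054910567086
[[0.485  0.3227 0.059 ]
 [0.5042 0.1181 0.059 ]
 [0.6532 0.3382 0.059 ]
 [0.673  0.1398 0.059 ]]
[[0.6504 0.339  0.059 ]
 [0.6673 0.1694 0.059 ]]
```

```bash
python3 -m handwheel '[{"xyz":[0.8,2.2,0.5],"angular":[0,0,-0.2]},{"xyz":[0.9,2.7,0.5],"angular":[0,0,-0.2]},{"xyz":[0.9,2.9,0.5],"angular":[0,0,-0.2]},{"xyz":[0.9,2.9,0.5],"angular":[0,0,-0.2]},{"xyz":[0.9,2.9,0.5],"angular":[0,0,-0.2]}]'
python3 -m handwheel '[{"xyz":[0.9,2.9,0.5],"angular":[0,0,-0.2]},{"xyz":[0.9,2.9,0.5],"angular":[0,0,-0.2]},{"xyz":[0.9,2.9,0.5],"angular":[0,0,-0.2]},{"xyz":[0.9,2.9,0.5],"angular":[0,0,-0.2]},{"xyz":[0.9,2.9,0.5],"angular":[0,0,-0.2]}]'
```

```text
time: 14.43
position: [0.5104, -0.1109, 0.1475]
tool_rot: [-1.256, 1.188, 1.29]
ft_force: [0.7, 0.7, -1.8]
grip_width: 0.729
time: 14.85
position: [0.5525, 0.0335, 0.1653]
tool_rot: [-1.23, 1.212, 1.279]
ft_force: [-0.4, -0.9, -2.3]
grip_width: 0.73
```

```bash
python3 -m handwheel '[{"xyz":[1.3,2.5,1.2],"angular":[0,0,0]},{"xyz":[1.3,2.0,1.2],"angular":[0,0,0]},{"xyz":[1.0,1.0,0.6],"angular":[0,0,0]},{"xyz":[0,0,0],"angular":[0,0,0]},{"xyz":[0,0,0],"angular":[0,0,0]}]'
python3 -c "
from bench import *
import cv2
from scipy.spatial.transform import Rotation as R
print(get_state()['position'],R.from_rotvec(get_state()['tool_rot']).as_matrix().round(4))
cv2.imwrite('pics/w19.png',get_image('wrist')['pixels'])
"
```

```text
time: 15.27
position: [0.588, 0.0949, 0.1881]
tool_rot: [-1.227, 1.216, 1.294]
ft_force: [0.8, -0.4, -1.9]
grip_width: 0.728
[0.58796229 0.09489269 0.18807373] [[-0.0519 -0.9968 -0.0608]
 [ 0.001  -0.061   0.9981]
 [-0.9987  0.0517  0.0041]]
```

View pics/w19.png

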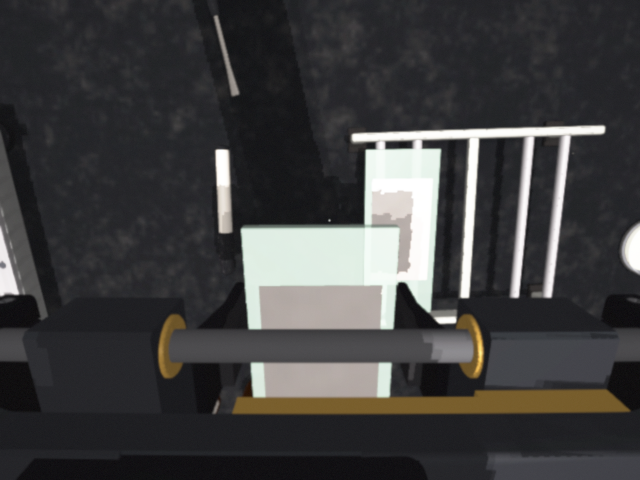

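Run:
```python
import cv2
w=cv2.imread("pics/w19.png")
cv2.imwrite("pics/w19z.png",cv2.resize(w[115:335,340:620],None,fx=2.8,fy=2.7,interpolation=cv2.INTER_CUBIC))
```

```text
(no output)
```

View pics/w19z.png

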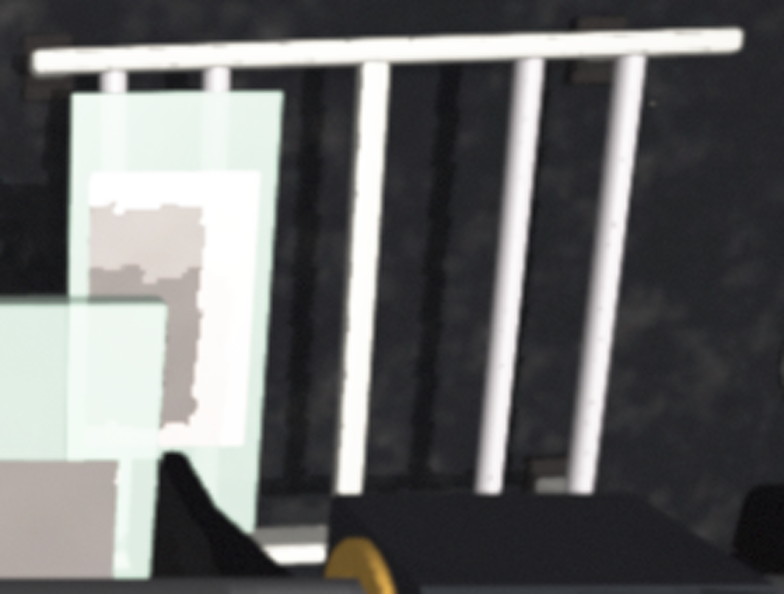

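Run:
```python
from bench import *
from h import *
np.set_printoptions(precision=4,suppress=True)
w=get_image("wrist")
f=lambda a:np.array(a)/[2.8,2.7]+[340,115]
B=onz(w,f([(35,61),(741,40)]),.059)
Bin=onz(w,f([(35,72),(741,51)]),.057)
r4=onz(w,f([(530,60),(489,493)]),.047);r5=onz(w,f([(630,55),(583,493)]),.047)
fp=onz(w,f([(71,94),(283,92)]),.056);fps=onz(w,f([(283,92),(252,530)]),.056)
rb=onz(w,f([(290,553)]),.059)
ang=lambda P:np.degrees(np.arctan2(*(P[1]-P[0])[1::-1]))
print("bar",B,np.linalg.norm(B[1]-B[0]),ang(B)-90);print("inner",Bin)
print("r4",r4,ang(r4));print("r5",r5,ang(r5));print("fp",fp,ang(fp)-90,np.linalg.norm(fp[1]-fp[0]),fps,ang(fps))
print("right bar pt",rb)
th=np.radians((ang(r4)+ang(r5)+ang(B)-90)/3);th=np.radians(ang(B)-90) if 0 else th
u=np.array([np.cos(th),np.sin(th),0]);v=np.array([-u[1],u[0],0])
print("yaw",np.degrees(th),"rod spacing",(r5.mean(0)-r4.mean(0))@v)
vc=(((r4.mean(0)+r5.mean(0))/2)@v); vbar=B.mean(0)@v+.065
uc=B.mean(0)@u+.0845
print("v from rods",vc,"v from bar",vbar,"u",uc, "u from right bar",rb[0]@u-.0845)
print("bay",uc*u+vc*v)
# carried panel
p=get_state()["position"]
print(p)
```

```text
bar [[0.5029 0.1167 0.059 ]
 [0.483  0.3284 0.059 ]] 0.21260293935152727 5.3563082323961595
inner [[0.5061 0.1171 0.057 ]
 [0.4861 0.3307 0.057 ]]
r4 [[0.4923 0.2719 0.047 ]
 [0.641  0.2864 0.047 ]] 5.560589031907284
r5 [[0.4887 0.3032 0.047 ]
 [0.6392 0.3193 0.047 ]] 6.121235334187174
fp [[0.5121 0.1287 0.056 ]
 [0.5075 0.193  0.056 ]] 4.057084261939266 0.06450150165244645 [[0.5075 0.193  0.056 ]
 [0.6558 0.2028 0.056 ]] 3.7756155547113264
right bar pt [[0.6624 0.2157 0.059 ]]
yaw 5.679377532830206 rod spacing 0.03223965536721447
v from rods 0.2377971473760046 v from bar 0.23766418448847518 u 0.5970743493664425 u from right bar 0.5960244339508958
bay [0.5706 0.2957 0.    ]
[0.5874 0.0939 0.1879]
```

Run:
```python
from bench import *
from h import *
import cv2
from scipy.spatial.transform import Rotation as R
np.set_printoptions(precision=4,suppress=True)
w=get_image("wrist");s=get_state();Rt=R.from_rotvec(s["tool_rot"]).as_matrix();p=s["position"]
cv2.imwrite("pics/w20.png",cv2.resize(w["pixels"][210:420,220:420],None,fx=3.5,fy=2.8,interpolation=cv2.INTER_CUBIC))
for px in ([(243.5,229),(397.5,229)],[(251,398),(390,398)]):
  o,d=ray(w,px);o=Rt.T@(o-p);d=d@Rt
  t=(-.040-o[0])/d[:,0];print(o+d*t[:,None])
```

```text
[[-0.04    0.042  -0.0311]
 [-0.04    0.042   0.0315]]
[[-0.04   -0.0402 -0.0326]
 [-0.04   -0.0402  0.033 ]]
```

View pics/w20.png

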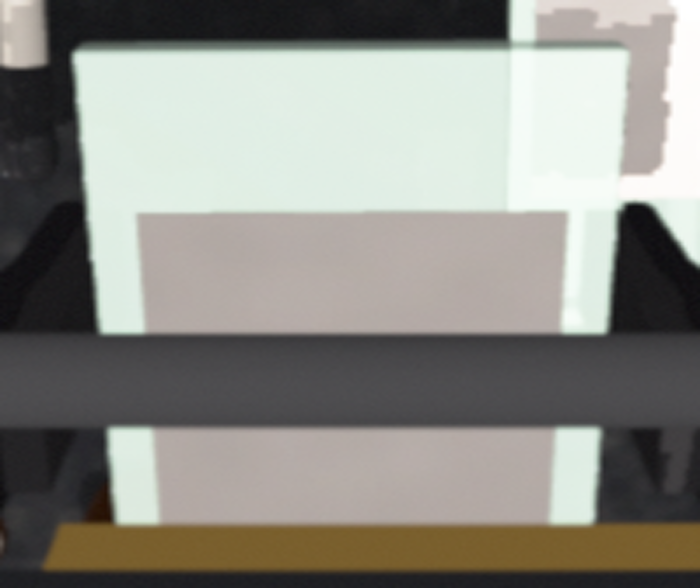

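```bash
python3 -m handwheel '[{"xyz":[-0.6,2.0,0],"angular":[0,-0.8,0.4]},{"xyz":[-0.6,2.6,0],"angular":[0,-0.8,0.4]},{"xyz":[-0.6,2.6,0],"angular":[0,-0.8,0.4]},{"xyz":[-0.6,2.6,0],"angular":[0,-0.6,0.4]},{"xyz":[-0.6,2.6,0],"angular":[0,0,0.4]}]'
python3 -m handwheel '[{"xyz":[-0.6,2.6,-0.5],"angular":[0,0,0.2]},{"xyz":[-0.6,2.2,-0.5],"angular":[0,0,0]},{"xyz":[-0.4,1.2,-0.5],"angular":[0,0,0]},{"xyz":[0,0,0],"angular":[0,0,0]},{"xyz":[0,0,0],"angular":[0,0,0]}]'
python3 -c "
from bench import *
from scipy.spatial.transform import Rotation as R
print(get_state()['position'],R.from_rotvec(get_state()['tool_rot']).as_matrix().round(4))
"
```

```text
time: 15.83
position: [0.5572, 0.2006, 0.1846]
tool_rot: [-1.266, 1.186, 1.254]
ft_force: [0.5, 0.3, -2.2]
grip_width: 0.728
time: 16.25
position: [0.5363, 0.2618, 0.1678]
tool_rot: [-1.269, 1.187, 1.258]
ft_force: [0.5, -1.3, -1.3]
grip_width: 0.723
[0.53633829 0.26178204 0.16782804] [[-0.0032 -0.9975 -0.0706]
 [-0.0131 -0.0706  0.9974]
 [-0.9999  0.0041 -0.0129]]
```

```bash
python3 -m handwheel '[{"xyz":[0.1,1.2,-1.0],"angular":[0.4,0,0.8]},{"xyz":[0.1,1.2,-1.5],"angular":[0.3,0,0.7]},{"xyz":[0.1,0.7,-1.5],"angular":[0,0,0]},{"xyz":[0,0.2,-1.5],"angular":[0,0,0]},{"xyz":[0,0,-1.5],"angular":[0,0,0]}]'
python3 -m handwheel '[{"xyz":[0,0,-0.5],"angular":[0,0,0]},{"xyz":[0,0,0],"angular":[0,0,0]}]'
python3 -c "
from bench import *
from scipy.spatial.transform import Rotation as R
print(get_state()['position'],R.from_rotvec(get_state()['tool_rot']).as_matrix().round(4))
"
```

```text
time: 16.67
position: [0.5467, 0.2891, 0.0978]
tool_rot: [-1.276, 1.162, 1.267]
ft_force: [0.6, 0.3, -1.6]
grip_width: 0.729
time: 16.83
position: [0.546, 0.2852, 0.0879]
tool_rot: [-1.274, 1.17, 1.268]
ft_force: [-1.0, -0.3, -2.0]
grip_width: 0.725
[0.54595357 0.28518131 0.08792626] [[ 0.0016 -0.9965 -0.0836]
 [-0.0034 -0.0836  0.9965]
 [-1.     -0.0013 -0.0036]]
```

```bash
python3 -m handwheel '[{"xyz":[-0.5,0.5,-0.8],"angular":[0.2,-0.1,0.7]},{"xyz":[-0.2,0.2,-0.7],"angular":[0,0,0.2]},{"xyz":[0,0,0],"angular":[0,0,0]},{"xyz":[0,0,0],"angular":[0,0,0]}]'
python3 -c "
from bench import *
import cv2
from scipy.spatial.transform import Rotation as R
print(get_state()['position'],R.from_rotvec(get_state()['tool_rot']).as_matrix().round(4))
cv2.imwrite('pics/w21.png',get_image('wrist')['pixels'])
s=get_image('side')['pixels']
cv2.imwrite('pics/s21.png',cv2.resize(s[110:260,200:380],None,fx=4.2,fy=4,interpolation=cv2.INTER_CUBIC))
"
```

```text
time: 17.17
position: [0.5402, 0.2908, 0.0726]
tool_rot: [-1.283, 1.157, 1.277]
ft_force: [0.0, -0.3, -2.4]
grip_width: 0.731
[0.54024983 0.29082157 0.07258207] [[ 5.400e-03 -9.952e-01 -9.720e-02]
 [ 6.000e-04 -9.720e-02  9.953e-01]
 [-1.000e+00 -5.400e-03  0.000e+00]]
```

View pics/w21.png

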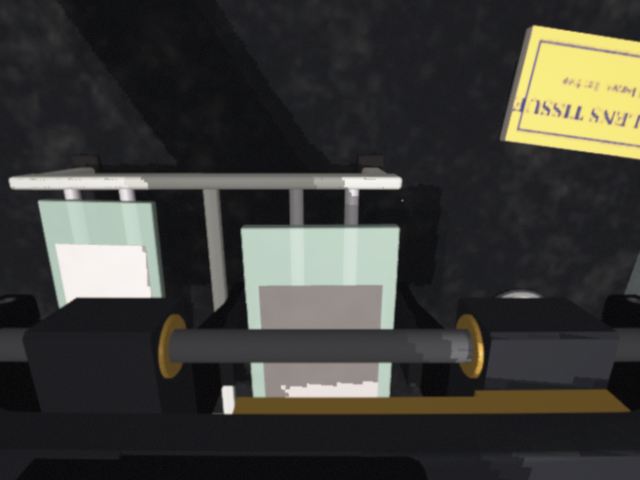

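View pics/s21.png

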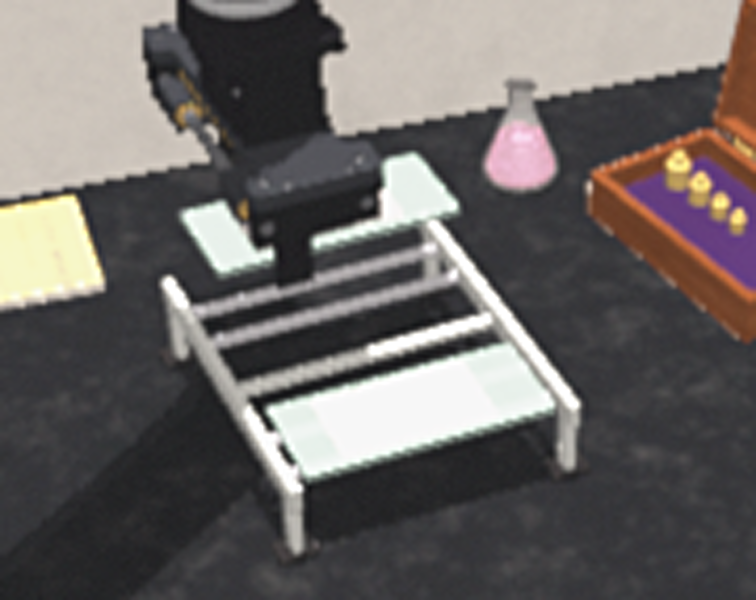

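Run:
```python
from bench import *
from h import *
from scipy.spatial.transform import Rotation as R
np.set_printoptions(precision=4,suppress=True)
w=get_image("wrist");s=get_state();p=s["position"]
cv2.imwrite("pics/w22.png",cv2.resize(w["pixels"][160:240,0:420],None,fx=1.9,fy=4,interpolation=cv2.INTER_CUBIC))
cv2.imwrite("pics/w22b.png",cv2.resize(w["pixels"][165:240,230:420],None,fx=4.2,fy=4.2,interpolation=cv2.INTER_CUBIC))
B=onz(w,[(11,182),(401,182)],.059)
r=onz(w,[(297,208),(351,208)],.047)
th=np.arctan2(*(B[1]-B[0])[1::-1])-np.pi/2;print(np.degrees(th),np.linalg.norm(B[1]-B[0]))
u=np.array([np.cos(th),np.sin(th),0]);v=np.array([-u[1],u[0],0])
bay=u*(B.mean(0)@u+.0845)+v*(r.mean(0)@v);print(bay,r,(r[1]-r[0])@v,B.mean(0)@v+.065,r.mean(0)@v)
print("TCP target",bay-.0322*u,p)
```

```text
5.412008598098519 0.21177840704469544
[0.5702 0.2955 0.    ] [[0.5042 0.2735 0.047 ]
 [0.5012 0.3048 0.047 ]] 0.03144748285625291 0.2408152729560009 0.24044492409620738
TCP target [0.5382 0.2925 0.    ] [0.5406 0.2908 0.073 ]
```

View pics/w22b.png

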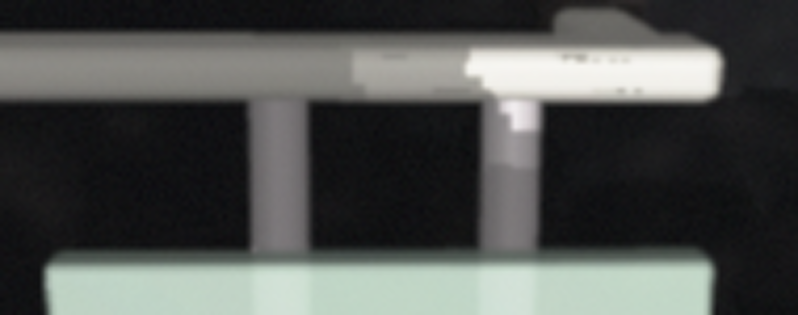

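```bash
python3 -m handwheel '[{"xyz":[-0.3,0.2,-1.0],"angular":[0,0.3,0]},{"xyz":[-0.1,0,-1.2],"angular":[0,0,0]},{"xyz":[-0.1,0,-0.8],"angular":[0,0,0]},{"xyz":[0,0,0],"angular":[0,0,0]}]'
python3 -c "
from bench import *
from scipy.spatial.transform import Rotation as R
print(get_state()['position'],R.from_rotvec(get_state()['tool_rot']).as_matrix().round(4))
"
```

```text
time: 17.65
position: [0.5362, 0.2936, 0.0417]
tool_rot: [-1.28, 1.158, 1.279]
ft_force: [0.2, -0.3, -2.8]
grip_width: 0.724
[0.53621517 0.29358617 0.04171892] [[ 0.0033 -0.9953 -0.0968]
 [ 0.0021 -0.0968  0.9953]
 [-1.     -0.0035  0.0017]]
```

```bash
python3 -m handwheel '[{"xyz":[0.2,-0.1,-0.7],"angular":[-0.1,0.2,0]},{"xyz":[0,0,-0.7],"angular":[0,0,0]},{"xyz":[0,0,-0.3],"angular":[0,0,0]},{"xyz":[0,0,0],"angular":[0,0,0]}]'
python3 -c "
from bench import *
import cv2
from scipy.spatial.transform import Rotation as R
print(get_state()['position'],R.from_rotvec(get_state()['tool_rot']).as_matrix().round(4))
cv2.imwrite('pics/w23.png',get_image('wrist')['pixels'])
s=get_image('side')['pixels']
cv2.imwrite('pics/s23.png',cv2.resize(s[130:260,200:380],None,fx=4.2,fy=4.2,interpolation=cv2.INTER_CUBIC))
"
```

```text
time: 17.98
position: [0.5376, 0.2919, 0.0213]
tool_rot: [-1.28, 1.164, 1.282]
ft_force: [-0.9, -0.1, -1.9]
grip_width: 0.726
[0.53760851 0.29192664 0.02133084] [[-2.700e-03 -9.953e-01 -9.690e-02]
 [-1.000e-03 -9.690e-02  9.953e-01]
 [-1.000e+00  2.800e-03 -7.000e-04]]
```

View pics/w23.png

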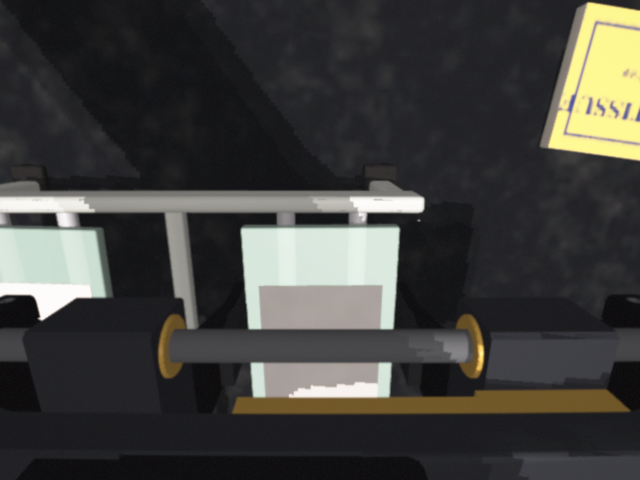

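View pics/s23.png

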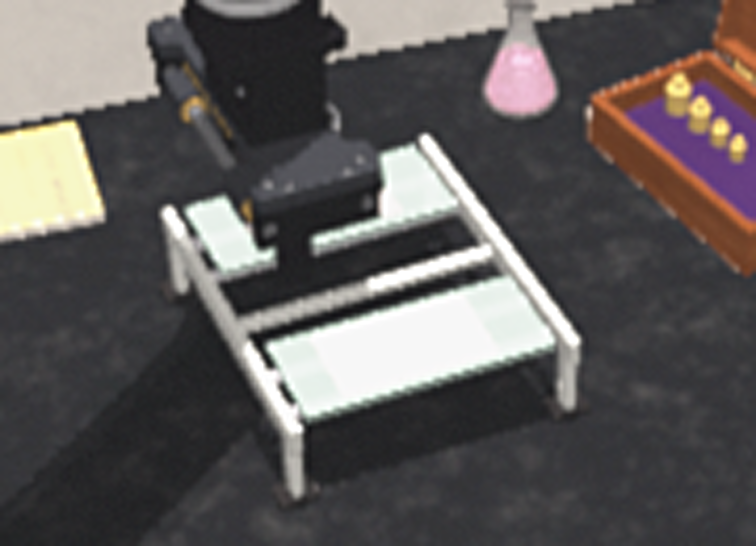

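Run:
```python
from bench import *
from h import *
np.set_printoptions(precision=4,suppress=True)
w=get_image("wrist");p=get_state()["position"]
cv2.imwrite("pics/w24.png",cv2.resize(w["pixels"][180:240,230:430],None,fx=4,fy=8,interpolation=cv2.INTER_CUBIC))
u=np.array([.9953,.097,0])
for px,z in (((320,227),p[2]+.040),((320,225),p[2]+.034),((320,211),.05),((320,201),.059),((320,192),.059)): print(px,z,(onz(w,[px],z)[0]-p)@u)
```

```text
(320, 227) 0.06255318307536048 -0.04309868992397142
(320, 225) 0.05655318307536049 -0.0424832609918566
(320, 211) 0.05 -0.04716029602458063
(320, 201) 0.059 -0.053108395486244846
(320, 192) 0.059 -0.05677672501497079
```

View pics/w24.png

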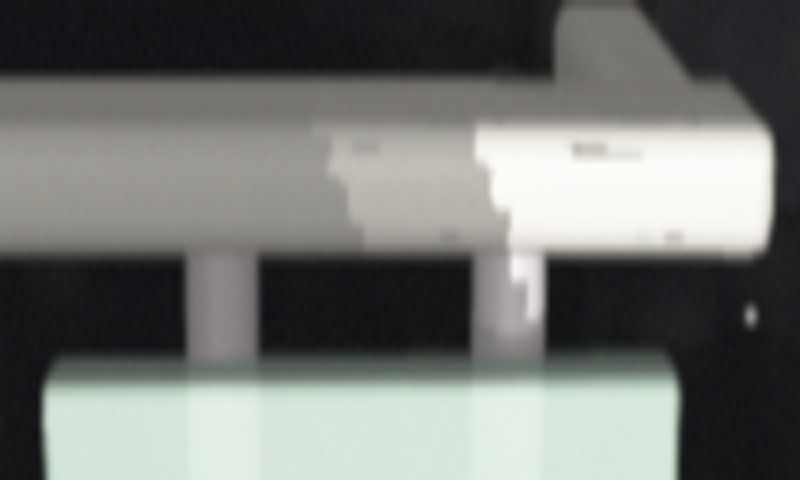

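```bash
python3 -m handwheel '[{"xyz":[0,0,-0.3],"angular":[0,0,0]}]'
python3 -m handwheel '[{"xyz":[0,0,-0.1],"angular":[0,0,0]}]'
python3 -m handwheel '[{"xyz":[0,0,-0.1],"angular":[0,0,0]}]'
```

```text
time: 18.22
position: [0.539, 0.293, 0.0205]
tool_rot: [-1.28, 1.161, 1.28]
ft_force: [-0.3, -0.2, -1.4]
grip_width: 0.724
time: 18.3
position: [0.539, 0.2929, 0.0195]
tool_rot: [-1.28, 1.161, 1.28]
ft_force: [0.1, 0.1, -1.9]
grip_width: 0.727
time: 18.38
position: [0.5393, 0.2931, 0.0187]
tool_rot: [-1.28, 1.16, 1.28]
ft_force: [-1.1, 0.0, -1.5]
grip_width: 0.728
```

```bash
python3 -m handwheel '[{"xyz":[-0.05,0,-0.08],"angular":[0,0,0]}]'
python3 -m handwheel '[{"xyz":[-0.05,0,-0.08],"angular":[0,0,0]}]'
python3 -m handwheel '[{"xyz":[0,0,-0.08],"angular":[0,0,0]}]'
```

```text
time: 18.47
position: [0.539, 0.2931, 0.018]
tool_rot: [-1.28, 1.159, 1.279]
ft_force: [-0.2, 0.4, -2.4]
grip_width: 0.728
time: 18.55
position: [0.5385, 0.2932, 0.0173]
tool_rot: [-1.28, 1.159, 1.279]
ft_force: [0.4, 1.2, -1.2]
grip_width: 0.731
time: 18.63
position: [0.5385, 0.2933, 0.0165]
tool_rot: [-1.28, 1.159, 1.279]
ft_force: [-0.2, -0.3, -1.1]
grip_width: 0.725
```

```bash
python3 -m handwheel '[{"xyz":[0,0,-0.06],"angular":[0,0,0]}]'
python3 -m handwheel '[{"xyz":[0,0,-0.06],"angular":[0,0,0]}]'
```

```text
time: 18.72
position: [0.5384, 0.2933, 0.0159]
tool_rot: [-1.281, 1.159, 1.279]
ft_force: [0.1, -0.3, -1.9]
grip_width: 0.729
time: 18.8
position: [0.5384, 0.2933, 0.0153]
tool_rot: [-1.281, 1.159, 1.279]
ft_force: [1.8, 0.6, -1.6]
grip_width: 0.724
```

```bash
python3 -m handwheel '[{"xyz":[0,0,-0.06],"angular":[0,0,0]}]'
python3 -m handwheel '[{"xyz":[0,0,-0.06],"angular":[0,0,0]}]'
```

```text
time: 18.88
position: [0.5384, 0.2933, 0.0146]
tool_rot: [-1.281, 1.159, 1.279]
ft_force: [-0.2, -0.3, -1.7]
grip_width: 0.729
time: 18.97
position: [0.5384, 0.2933, 0.0143]
tool_rot: [-1.281, 1.159, 1.279]
ft_force: [-2.4, -0.8, 3.9]
grip_width: 0.725
```

```bash
python3 -m handwheel '[{"xyz":[0,0,0],"angular":[0,0,0]}]'
python3 -m handwheel '[{"xyz":[0,0,0],"angular":[0,0,0]},{"xyz":[0,0,0],"angular":[0,0,0]},{"xyz":[0,0,0],"angular":[0,0,0]},{"xyz":[0,0,0],"angular":[0,0,0]},{"xyz":[0,0,0],"angular":[0,0,0]}]' 8.4
python3 -c "
from bench import *
import cv2
from scipy.spatial.transform import Rotation as R
print(get_state()['position'],R.from_rotvec(get_state()['tool_rot']).as_matrix().round(4))
cv2.imwrite('pics/w25.png',get_image('wrist')['pixels'])
"
```

```text
time: 19.05
position: [0.5385, 0.2934, 0.0145]
tool_rot: [-1.281, 1.159, 1.279]
ft_force: [-0.9, 0.9, -1.1]
grip_width: 0.727
time: 19.47
position: [0.5399, 0.2942, 0.0156]
tool_rot: [-1.281, 1.155, 1.277]
ft_force: [-0.1, -0.2, -0.6]
grip_width: 0.945
[0.53992528 0.29417027 0.01564531] [[ 0.0055 -0.9953 -0.097 ]
 [ 0.003  -0.097   0.9953]
 [-1.     -0.0058  0.0024]]
```

View pics/w25.png

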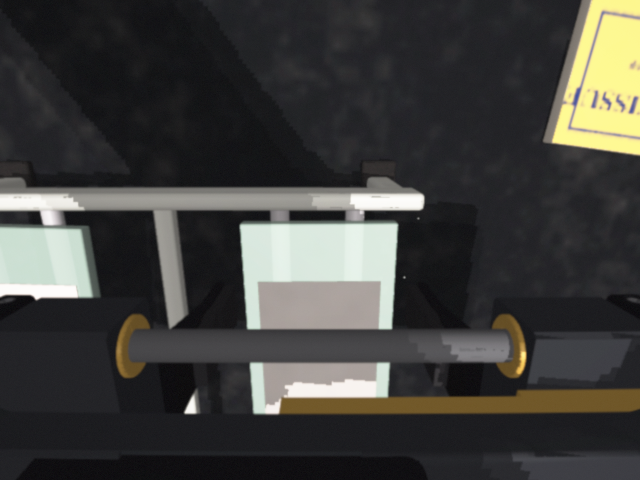

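```bash
python3 -m handwheel '[{"xyz":[0,-0.05,1],"angular":[0,0,0]},{"xyz":[0,0,2],"angular":[0,0,0]},{"xyz":[0,0,3],"angular":[0,0,0]},{"xyz":[0,0,3],"angular":[0,0,0]},{"xyz":[0,0,3],"angular":[0,0,0]}]'
python3 -m handwheel '[{"xyz":[2,-1,3],"angular":[0,0,0]},{"xyz":[2,-2,1],"angular":[0,0,0]},{"xyz":[2,-2,0],"angular":[0,0,0]},{"xyz":[1.5,-2,0],"angular":[0,0,0]},{"xyz":[0,0,0],"angular":[0,0,0]}]'
python3 -c "
from bench import *
import cv2
print(get_state()['position'])
cv2.imwrite('pics/w26.png',get_image('wrist')['pixels'])
s=get_image('side')['pixels'];cv2.imwrite('pics/s26full.png',s)
cv2.imwrite('pics/s26.png',cv2.resize(s[130:260,200:380],None,fx=4.2,fy=4.2,interpolation=cv2.INTER_CUBIC))
"
```

```text
time: 19.93
position: [0.5337, 0.2901, 0.1338]
tool_rot: [-1.279, 1.17, 1.286]
ft_force: [0.5, 0.3, -0.9]
grip_width: 0.971
time: 20.35
position: [0.6137, 0.2228, 0.1923]
tool_rot: [-1.289, 1.147, 1.281]
ft_force: [1.6, -2.4, -0.6]
grip_width: 0.97
[0.61372124 0.22284049 0.19229601]
```

View pics/w26.png

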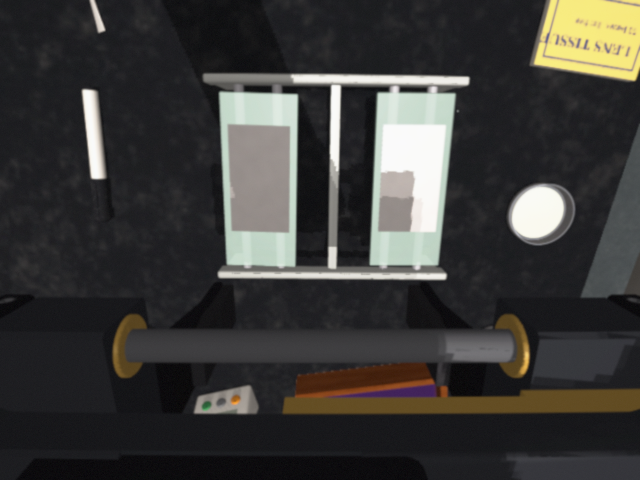

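View pics/s26.png

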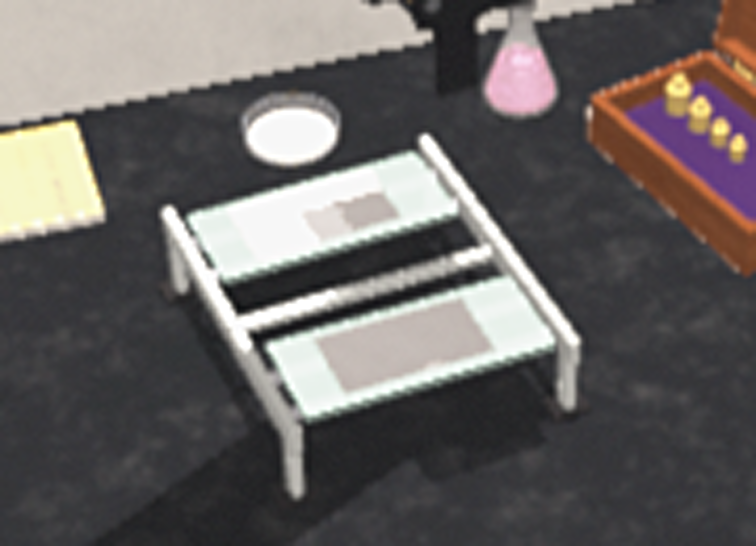

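```bash
python3 - <<'E'
from bench import *
from h import *
np.set_printoptions(precision=4,suppress=True)
w=get_image("wrist")
cv2.imwrite("pics/w27.png",cv2.resize(w["pixels"][60:290,350:480],None,fx=4,fy=2.6,interpolation=cv2.INTER_CUBIC))
E
python3 -c "
from bench import *
print(get_state()['ft_force'],get_state()['qd'])"
```

```text
[-0.72032232  0.60970198 -0.15959673] [-0.01961369  0.00274316 -0.02150057  0.01956384 -0.00460224 -0.00108029
 -0.00077684]
```

View pics/w27.png

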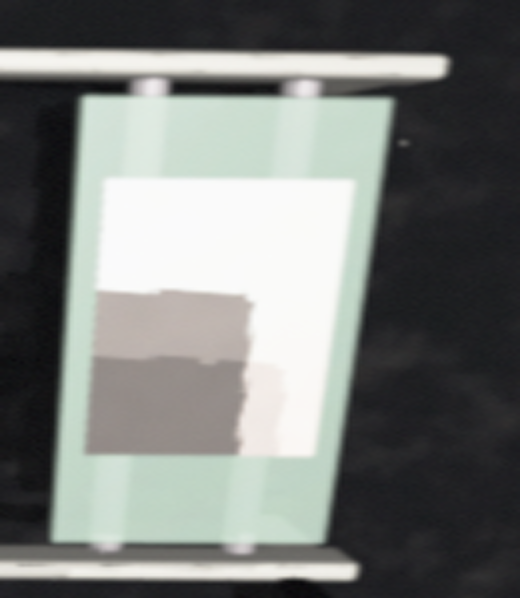

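Run:
```python
from bench import *
from h import *
np.set_printoptions(precision=4,suppress=True)
w=get_image("wrist")
f=lambda a:np.array(a)/[4,2.6]+[350,60]
P=onz(w,f([(80,97),(393,97),(325,543),(50,543)]),.056)
F=onz(w,f([(40,77),(400,78)]),.059);Rr=onz(w,f([(40,563),(320,563)]),.059)
th=np.radians(5.5);u=np.array([np.cos(th),np.sin(th),0]);v=np.array([-u[1],u[0],0])
print(P,P.mean(0),"panel u",P@u,"F",F@u,"R",Rr@u)
a=P[3]-P[0];b=P[2]-P[1];print(np.degrees(np.arctan2(a[1],a[0])),np.degrees(np.arctan2(b[1],b[0])))
r=onz(w,f([(150,88),(301,88),(240,547),(107,545)]),.047);print("rods v",r@v,"panel v",P@v)
d=F[1]-F[0];print("bar yaw",np.degrees(np.arctan2(-d[0],d[1])))
```

```text
[[0.4979 0.2589 0.056 ]
 [0.4904 0.3227 0.056 ]
 [0.6396 0.3386 0.056 ]
 [0.6466 0.2745 0.056 ]] [0.5686 0.2987 0.056 ] panel u [0.5204 0.5191 0.6691 0.6699] F [0.515  0.5138] R [0.6764 0.6756]
5.999603662600718 6.105497216092747
rods v [0.2257 0.2575 0.2584 0.2263] panel v [0.21   0.2742 0.2757 0.2113]
bar yaw 6.461208543842144
```

```bash
python3 -m handwheel '[{"xyz":[0,0,0],"angular":[0,0,0]},{"xyz":[0,0,0],"angular":[0,0,0]}]'; python3 -c "
from bench import *
print(get_state()['qd'].round(3)); print(close_job())"
```

```text
time: 20.72
position: [0.6062, 0.2333, 0.1907]
tool_rot: [-1.292, 1.141, 1.297]
ft_force: [-0.0, 0.9, -0.0]
grip_width: 0.962
[-0.016 -0.005 -0.013  0.011 -0.005  0.001 -0.   ]
the job is handed in; nothing more can be done
None
```

View pics/s26full.png

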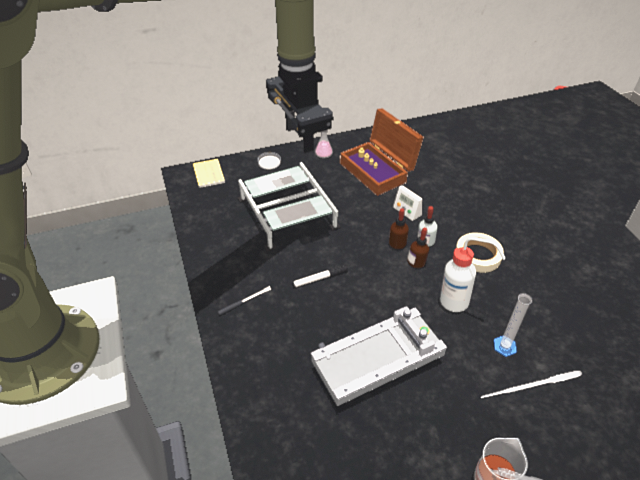

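The panel is racked in the empty bay, and I handed the job in at about 20.7 s of the 66 s allowed.

- **Slide:** I dragged the panel out over the open end with closed fingertips. The press was mostly 10–17 N, with a peak reading of 18 N. About 60 mm (40 %) stuck out, and it stayed level on the bed.
- **Lift and place:** I gripped it by its long edges at 30–35 N, lifted it level, and lowered it until I felt contact with the rods. I then let go and backed off.

**Last checks (wrist camera, before hand-in):**
- The panel's centre line is within 1 mm of the rods' centre line.
- The gaps to the end bars are about 5.3 and 6.3 mm.
- The panel is turned about 0.5° at most from the rack.
- In the side view the finished panel and the other objects looked to be where they started. I compared them by eye only.
- The gripper was clear of everything.

**What went wrong or disagreed:**
- **Slip:** On the first pull the fingertips slipped about 5 mm across the coated upper face, because I was pressing too lightly at 3–5 N. I saw no damage, but did not inspect the spot closely.
- **Tool height:** The tool position reads about 19–20 mm lower than the real fingertips. I found this from the cameras and first contact with the glass, and corrected the later heights for it.
- **Bed position:** The first camera estimates of the bed's y differed by about 7 mm, so I aligned by the wrist view.

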